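# Load the heated food carrier, latch it and switch it on

### The arm

A 6-joint arm with a two-finger parallel gripper is mounted at the origin on the work surface. World frame = base frame: x ahead of the robot, y to its left, z up, the work surface at z = 0. Lengths are in mm, angles in rad, forces in N, time in s.
With the tool pointing down it reaches from about 350 to 925 mm from the base axis. Payload 6.4 kg.
Tool frame: the origin (TCP) lies on the mounting face of the last link; the fingertips stand r.nose_length ahead of it and the grasp point (between the pads) lies 155 mm ahead of it (r.nose_length is the distance from the TCP to the fingertips, in mm); z points along the fingers, x is the direction in which the jaws open and shut, and the axes are right-handed (so a half turn about z gives the same grasp; the last joint's range is limited). The gripper opens to 85 mm and grips with 20 to 120 N. Pads are 22 mm wide; open, the fingers measure 114 mm over their backs; the gripper's body (76 mm by 85 mm) begins 54 mm behind the grasp point. The pads swing forward as they close: fully open they stand 13 mm farther back than shut.
Start: joints at [-1.325, 0.245, 1.558, -0, 1.339, -0.174], TCP at [264.932, -593.571, 404.69] pointing down, gripper open.
Joint ranges: [-3.13, 3.13], [-1.02, 2.26], [0.13, 2.54], [-0.95, 4.09], [0.21, 2.88], [-2.74, 2.74]. Speed limits (rad/s): [2.57, 2.57, 3.14, 3.14, 3.14, 3.14].

### API

Orientations are given as a 3x3 rotation matrix whose columns are the frame's x, y, z axes.
In Python, from plant import read_state, viewer, r gives the robot as it stands. The module is installed in compiled form; this text tells all that it offers.
- The arm moves only by the tool apply_moves, never from a script. Its argument "plan" is a list of rows, each a list of 2 entries, a list of its own where there are three numbers: the shift along the tool's x, y, z in m, then the turn about the tool's z in degrees. In form: [[[dx, dy, dz], roll], ...]. A call has 1 to 8 rows; each row is the pose to reach, as a shift and turn from the pose commanded when the call began, along the tool's axes at that moment; what a row does not reach only later rows make up. A row lasts 1/10 s, in which the tool goes at most 50 mm and 8.59 degrees, less where a joint would pass 70% of its speed; a pose out of reach is approached as far as the arm can. A call with a gripper value outside its range is refused whole. "hand" is the finger opening in m, from 0 to 0.0854, set as the call begins (left out, the last holds). The fingers move at their own pace and stop on an object; "grip_force" is the grip in N (left out, the last holds). Time passes only in rows, so rows that repeat a pose let the fingers close. It gives the time, the measured TCP pose, the force and the opening at its end, in the units of the state.
- read_state(): the state, without advancing time (a new reading comes with each control period).
- viewer.grab_frame(name): name is "scene" or "top" or "wrist"; returns a dict with "image" (384x512x3 uint8, red, green, blue), "range_z" (384x512 float32, mm along the optical axis (not along the pixel's ray), 0 where there is no reading), "camera_matrix" (3x3 intrinsics, pixels), "distortion" ([k1, k2, p1, p2, k3] as OpenCV has them; the pictures are not rectified), "rvec" (rotation vector, rad) and "tvec" (3), from world to camera coordinates, as OpenCV has them; the wrist camera has in their place "tool_from_camera" (4x4, takes a point from camera to tool coordinates, whose origin is the TCP and whose axes are the tool frame's). Camera axes: x right, y down, z forward; pixel columns grow to the right and rows downward; lengths in mm; the calibration is good to about 2 mm. A picture is of the moment at which its call begins: read the wrist's pose just before it.
- r.close_job(): hands the job in, once; it reports no verdict.
The state is a dict: "clock": time; "joints": joint angles; "dq": joint speeds; "tau": joint torques, N m; "tcp_pos": TCP position; "eef_rot": TCP orientation; "contact_force": force on the tool from outside, world axes, zero at the start; "moment": the same for the moment, N m; "grip_width": opening from 0.0 (shut) to 1.0 (fully open).
Only numpy, scipy, OpenCV 4.12 (cv2) and the standard library are available. Lean on these libraries where they do the work, as an engineer would, in place of code of your own. Each camera call takes 0.05 s, during which the arm holds its last target.

### The job

Put every takeaway meal box that stands on the counter into the heated food carrier, each lying flat on its floor with the label up. Then shut the lid, flip the wire bail over the keeper on the lid, and press the red lever fully down so the seal is pulled tight. Finally turn the heat knob clockwise until it clicks past its detent and stays there by itself; leave the jar and the mug where they are.

Things in the scene. Friction and masses are not known exactly. Their poses are not given: they have to be found in the camera images.
- carrier: Fixed dark-blue open-top food carrier; origin: centre of its underside; x axis from latch side (front) to hinge side, z up. 250 (x) by 270 (y) by 102 mm high. Lid hinge line at x = +125, z = 102 mm, along y. On the front: the latch (y = -12 to -78 mm, out to x = -240) and a grey control pod (x -125 to -215, y +42 to +128 mm, 70 mm high) with the knob on top.
- floor_mid (a point): Centre of the carrier's inner floor (20 mm above the counter), axes as the carrier's. The inner space is 220 (x) by 240 mm (y) and 82 mm deep, walls 15 mm thick. It takes four meal boxes in one layer, two by two, long sides along y.
- lid (a joint): Angle of the grey lid, rad: 0 = flush on the rim, pi/2 = upright; starts near upright. A 250 x 270 x 20 mm plate, 0.35 kg, its underside through the hinge line. Stiff hinge (0.5 N m friction): it stays at any angle and is pushed shut with 2 to 6 N near its free edge. The springy rubber seal (8 mm above the front rim) stops it ajar at about 0.03; only the latch pulls it below 0.02.
- lid_edge (a point): Middle of the lid's free edge, half-way through its thickness, 250 mm from the hinge.
- keeper (a point): Place where the bail's bar seats: just behind (hinge side of) the steel keeper lug on the lid and 4 mm above the lid's outer face. The lug stands 14 mm above that face, is 26 mm wide and 8 mm thick, and lies 4 to 12 mm in front of this point. Axes as the carrier's when the lid is shut.
- lever (a joint): Angle of the red toggle lever, rad: 0 = fully down, sloping outwards 52 degrees below the horizontal; grows as it is raised, stop 1.95; starts raised. Its elevation above the outward horizontal (carrier -x) = angle - 0.90. Stays where it is left (0.1 N m friction). Pressed down with the bail hooked it pulls the lid tight (up to about 10 N near its end).
- lever_pivot (a point): Pivot of the lever, on its axis (along carrier y): carrier x = -165, y = -45, z = 67 mm. The lever is 70 mm long, 28 to 36 mm wide, 8 mm thick.
- lever_pad (a point): Point to press: on the lever's upper face (the one towards the lid), 58 mm from the pivot.
- bail (a joint): Angle of the wire bail relative to the lever, rad. The bail's elevation above the direction towards the lid (carrier +x) = 0.90 - lever angle + bail angle. Starts flipped back just past upright, on its stop (2.8); pushed over to the lid side it falls onto the lid by its own weight (60 g, almost no friction).
- bail_pivot (a point): The bail's pivot on the lever, 22 mm from the lever's pivot.
- bail_bar (a point): Middle of the bail's cross bar (8 mm round, along carrier y, 46 mm wide between the side wires), 102 mm from the bail's pivot. With the lid shut and the lever raised it drops 10 to 20 mm behind the keeper point.
- knob (a joint): Heat knob, rad, grows clockwise seen from above; starts at 0 to 0.2, stop at 1.35. A sprung detent resists (about 0.1 N m) between 0.45 and 0.95; a weak spring turns the knob back if it is let go before it has passed the detent. Clicked on: it stays at 0.9 or more by itself.
- knob_grip (a point): Where to grip: on the knob's vertical axis, 30 mm above the pod's top (100 mm above the counter). x axis of this point = long direction of the grip bar, which is 46 mm long, 12 mm thick, from 8 to 42 mm above the pod; under it a disc of radius 26 mm, 8 mm high.
- jar_mid (a point): Bystander: brown jar, 62 mm across, 100 mm high; point half-way up.
- mug_mid (a point): Bystander: white mug, 76 mm across, 90 mm high; point half-way up.
- meal0_mid (a point): Closed brown takeaway meal box, 100 (its x) x 52 (its y) x 46 mm high, about 0.22 kg, coloured label on top; this point is its centre. Absent in some starts.
- meal1_mid (a point): Closed brown takeaway meal box, 100 (its x) x 52 (its y) x 46 mm high, about 0.22 kg, coloured label on top; this point is its centre. Absent in some starts.
- meal2_mid (a point): Closed brown takeaway meal box, 100 (its x) x 52 (its y) x 46 mm high, about 0.22 kg, coloured label on top; this point is its centre. Absent in some starts.
- meal3_mid (a point): Closed brown takeaway meal box, 100 (its x) x 52 (its y) x 46 mm high, about 0.22 kg, coloured label on top; this point is its centre. Absent in some starts.

How it is judged:
By the outcome, as a careful person would: the job done as asked, in the order asked, and still so for the second after the job is handed in, with the robot touching nothing.
Of meal0, meal1, meal2, meal3 only 2 to 4 are there at a start; the rules pass over those that are not, and their reading is None.
At some moment in a run one of meal0, meal1, meal2, meal3 may be knocked a few centimetres aside while the robot is not near it.
It also fails if it takes over 210 s, if anything falls off the work surface, if the arm or the gripper's body presses on something with over 40 N, if the wrist force passes 120 N, or if a joint passes its speed limit or range.

## Working session

There is one attempt and no reset: what is moved stays moved. The work goes in short steps, Python scripts to look and compute and a tool call to move; the robot and the scene stay as the last step left them, time stands still between calls to the robot, and variables do not carry over. Pictures are saved under pics/ and viewed, and the job is handed in when it is done.

Besides the shell and the picture viewer there is one more tool, called after "Emit:" as name([rows], argument=value, ...), one row to a line, values as JSON. apply_moves: Moves the arm, as the interface text tells. Its arguments: {"type":"object","properties":{"plan":{"type":"array","items":{"type":"array"}},"hand":{"type":"number"},"grip_force":{"type":"number"}},"required":["plan"]}

```bash
ls; mkdir -p pics
cat > h.py <<'E'
import numpy as np, cv2
from plant import read_state, viewer, r
def grab(n,save=None):
    s=read_state(); f=viewer.grab_frame(n); f['state']=s
    if save: cv2.imwrite('pics/%s.png'%save, f['image'][:,:,::-1])
    if n=='wrist':
        T=np.eye(4);T[:3,:3]=np.array(s['eef_rot']);T[:3,3]=s['tcp_pos']
        M=T@np.array(f['tool_from_camera'])
        f['R']=M[:3,:3];f['c']=M[:3,3]
    else:
        R=cv2.Rodrigues(np.array(f['rvec'],float))[0];f['R']=R.T;f['c']=-R.T@np.array(f['tvec'],float).ravel()
    return f
def rays(f,uv):
    p=cv2.undistortPoints(np.array(uv,float).reshape(-1,1,2),np.array(f['camera_matrix']),np.array(f['distortion'])).reshape(-1,2)
    return np.c_[p,np.ones(len(p))]@f['R'].T
def onz(f,uv,z):
    d=rays(f,uv); return f['c']+d*((z-f['c'][2])/d[:,2])[:,None]
def cloud(f):
    h,w=f['range_z'].shape
    u,v=np.meshgrid(np.arange(w),np.arange(h))
    d=rays(f,np.c_[u.ravel(),v.ravel()])
    P=f['c']+d*f['range_z'].reshape(-1,1)
    P[f['range_z'].ravel()==0]=np.nan
    return P.reshape(h,w,3)
E
python3 - <<'E'
from h import *
for n in ['scene','top','wrist']:
    f=grab(n,n+'0'); print(n,f['c'].round(),f['R'][:,2].round(2),f['camera_matrix'][0][0])
s=read_state();print(s, r.nose_length)
E
```

```text
pics
scene [1023. -352. 1128.] [-0.41  0.26 -0.87] 388.8762800273835
top [ 304.  -43. 1575.] [ 0.15  0.01 -0.99] 476.6823248333121
wrist [ 325. -566.  372.] [-0.24 -0.1  -0.97] 268.5854036885415
{'clock': 0.15, 'joints': array([-1.32506280e+00,  2.45665469e-01,  1.55874115e+00,  3.34313795e-05,
        1.33872893e+00, -1.74114126e-01]), 'dq': array([ 0.00049274, -0.00264542, -0.00339252,  0.00086714, -0.00068981,
       -0.00103111]), 'tau': array([ 1.98898590e-03, -4.29986501e+01, -3.26554477e+01, -9.27686096e-05,
        3.56461758e-03, -1.38323793e-05]), 'tcp_pos': array([ 264.91052837, -593.37778798,  403.82186032]), 'eef_rot': array([[ 4.07614042e-01, -9.13154245e-01, -3.43780071e-04],
       [-9.13153054e-01, -4.07614077e-01,  1.50446412e-03],
       [-1.51393740e-03, -2.99316881e-04, -9.99998809e-01]]), 'contact_force': array([-0.25384913, -0.17708962, -0.92275661]), 'moment': array([-0.01740965,  0.00319206,  0.03722759]), 'grip_width': 0.9992538491355643} 173.4
```

View pics/scene0.png

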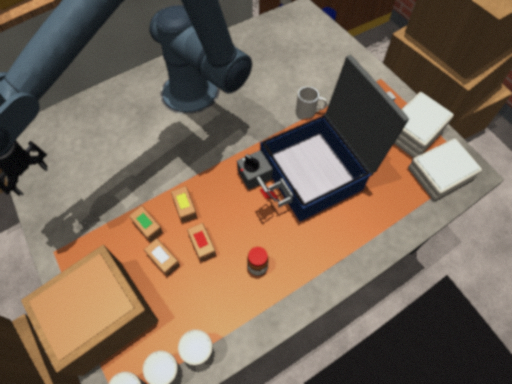

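View pics/top0.png

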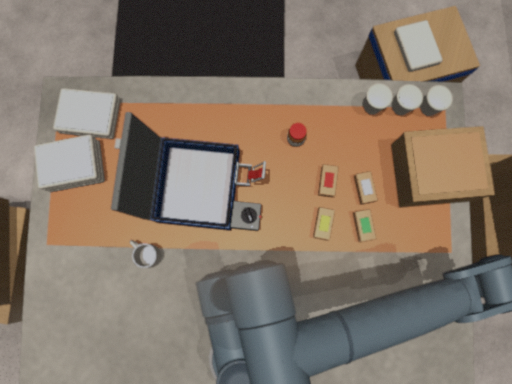

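View pics/wrist0.png

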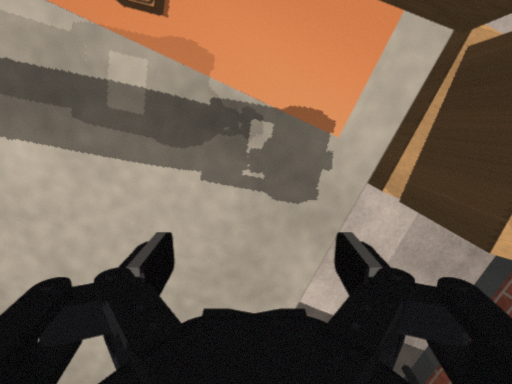

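Four boxes (red, white, yellow, green labels), carrier open, with its latch towards world −y. Measuring.

```bash
cat >> h.py <<'E'
def boxes(f,zlo=30,zhi=60,region=None,verbose=True):
    P=cloud(f); hsv=cv2.cvtColor(f['image'],cv2.COLOR_RGB2HSV)
    m=((P[...,2]>zlo)&(P[...,2]<zhi)).astype(np.uint8)
    n,l,st,ce=cv2.connectedComponentsWithStats(m,connectivity=4)
    out=[]
    for i in range(1,n):
        if st[i,4]<60: continue
        q=P[l==i]; c=onz(f,[ce[i]],46)[0]
        # contour on plane 46
        cs,_=cv2.findContours((l==i).astype(np.uint8),cv2.RETR_EXTERNAL,cv2.CHAIN_APPROX_NONE)
        k=max(cs,key=len).reshape(-1,2)
        w=onz(f,k,46)[:,:2].astype(np.float32)
        rc=cv2.minAreaRect(w)
        col=np.median(f['image'][l==i],0)
        out.append((ce[i].round(1),st[i,4],np.round(rc[0],1),np.round(rc[1],1),round(rc[2],1),np.median(q[:,2]).round(1),col))
    return out
E
python3 - <<'E'
from h import *
f=grab('top')
for b in boxes(f): print(*b)
f2=grab('scene')
print()
for b in boxes(f2): print(*b)
# labels by colour, project to z=46
for n,g in(('top',f),('scene',f2)):
    hsv=cv2.cvtColor(g['image'],cv2.COLOR_RGB2HSV);P=cloud(g)
    box=(P[...,2]>25)&(P[...,2]<60)&(P[...,1]<-120)&(P[...,1]>-420)
    H,S,V=[hsv[...,i] for i in range(3)]
    for c,m in dict(red=((H<4)|(H>174))&(S>150)&(V>110),green=(H>45)&(H<85)&(S>100),yellow=(H>24)&(H<35)&(S>150),white=(S<40)&(V>140)).items():
        k=(m&box).astype(np.uint8)
        nn,l,st,ce=cv2.connectedComponentsWithStats(k)
        if nn<2: print(n,c,'none');continue
        i=1+np.argmax(st[1:,4]); 
        cs,_=cv2.findContours((l==i).astype(np.uint8),cv2.RETR_EXTERNAL,cv2.CHAIN_APPROX_NONE)
        w=onz(g,max(cs,key=len).reshape(-1,2),46)[:,:2].astype(np.float32);rc=cv2.minAreaRect(w)
        print(n,c,st[i,4],ce[i].round(1),onz(g,[ce[i]],46)[0].round(1),np.round(rc[1],1),round(rc[2],1))
E
```

```text
[ 97.2 123.3] 302 [750.2 527. ] [126.1 243.3] 30.3 52.9 [129.  122.5 112. ]
[ 97.3 162. ] 148 [636.8 501. ] [146.6  37.4] 0.9 51.9 [92.  87.5 79.5]
[398.1 173.2] 186 [ 604.3 -493.9] [216.3  18.7] 7.6 44.7 [57. 43. 29.]
[180.5 165.4] 264 [617.7 223.8] [162.  318.8] 42.6 44.9 [19. 26. 40.]
[328.3 180. ] 514 [ 579.8 -263.3] [ 54.  102.5] 82.8 45.5 [176.  135.   99.5]
[365.8 187.2] 503 [ 558.7 -385.3] [101.8  55.3] 12.1 46.0 [178. 152. 116.]
[ 66.9 185.5] 104 [545.5 601.4] [  9.8 162.3] 11.8 53.5 [100.5  95.   86.5]
[323.9 223.3] 526 [ 438.2 -248.6] [ 54.1 100.9] 79.6 45.9 [179. 161. 109.]
[364.5 225.6] 528 [ 433.7 -379.4] [101.8  55.7] 10.9 45.7 [166.  155.5 109. ]

[454.7  36.4] 564 [ 377.1 1139.7] [475.  259.1] 38.6 45.4 [55. 42. 26.]
[14.1 47.1] 203 [-651.8 -536.3] [ 58.1 164. ] 0.4 46.9 [76. 75. 69.]
[190.3  93.7] 233 [ 43.9 -16.3] [140.1  85.5] 71.5 44.6 [31. 38. 43.]
[307.7  96.4] 80 [299.7 339.2] [59.8 31.1] 42.8 47.2 [94. 88. 81.]
[305.  108.3] 112 [340.8 297.9] [75.9 47.4] 42.9 43.1 [92. 87. 80.]
[317.9 146.7] 501 [542.4 184.5] [207.7 230. ] 85.4 45.5 [13. 20. 34.]
[409.5 145. 
[... 575 characters left out ...]
5.7] 636 [ 563.  -386.2] [106.6  55.4] 12.6 46.8 [212. 167. 116.]
[257.9 269.6] 68 [ 748.4 -165.8] [58.4 27.1] 63.3 46.6 [89.  79.5 68. ]
[115.7 346.4] 311 [ 729. -609.] [ 11.8 258.9] 6.0 45.4 [54. 41. 26.]
top red 97 [328.6 179.5] [ 581.2 -264.2   46. ] [22.9 43.3] 89.6
top green 74 [365.6 224.3] [ 436.9 -383.4   46. ] [39.7 19.3] 10.7
top yellow none
top white 143 [366.5 186.7] [ 559.9 -388.4   46. ] [50.9 30.6] 13.0
scene red 112 [200.3 239. ] [ 579.6 -262.4   46. ] [24.5 43.1] 82.7
scene green 117 [143.8 220.5] [ 433.4 -381.2   46. ] [46.2 26.8] 10.9
scene yellow 98 [182.3 200.3] [ 435.6 -247.8   46. ] [25.4 43.2] 81.3
scene white 153 [160.1 254.3] [ 558.4 -386.6   46. ] [47.8 28.8] 15.1
```

Run:
```python
from h import *
f=grab('top');P=cloud(f);im=f['image']
def loc(mask,zl,zh,z,name):
    m=(mask&(P[...,2]>zl)&(P[...,2]<zh)).astype(np.uint8)
    n,l,st,ce=cv2.connectedComponentsWithStats(m)
    if n<2: print(name,'none');return
    for i in np.argsort(-st[1:,4])[:2]+1:
        if st[i,4]<15: continue
        cs,_=cv2.findContours((l==i).astype(np.uint8),cv2.RETR_EXTERNAL,cv2.CHAIN_APPROX_NONE)
        w=onz(f,max(cs,key=len).reshape(-1,2),z)[:,:2].astype(np.float32);rc=cv2.minAreaRect(w)
        print(name,st[i,4],ce[i].round(1),onz(f,[ce[i]],z)[0].round(1),'rect',np.round(rc[0],1),np.round(rc[1],1),round(rc[2],1),'z',np.median(P[l==i][:,2]).round(1))
X,Y=P[...,0],P[...,1]
one=np.ones_like(X,bool)
loc(one&(abs(X-480)<250)&(Y>0)&(Y<400),96,108,102,'rim')
loc(one&(Y>0)&(Y<400),12,28,20,'floor')
hsv=cv2.cvtColor(im,cv2.COLOR_RGB2HSV)
loc(one&(Y<120)&(Y>-20)&(X<480),62,78,70,'pod')
loc(one&(Y<120)&(Y>-20)&(X<480),105,120,112,'knobbar')
loc(one&(Y<0)&(Y>-200)&(X>480),90,112,100,'jar')
loc(one&(Y>250)&(X<420),80,98,90,'mug')
big=cv2.resize(im[100:260,90:310],None,fx=3.5,fy=3.5,interpolation=cv2.INTER_CUBIC)
cv2.imwrite('pics/top_crop.png',big[:,:,::-1])
g=grab('scene');im=g['image']
cv2.imwrite('pics/scene_crop.png',cv2.resize(im[40:240,220:420],None,fx=3,fy=3,interpolation=cv2.INTER_CUBIC)[:,:,::-1])
```

```text
rim 1028 [182.  181.9] [555.6 204.8 102. ] rect [557.5 167.2] [251.8 271.6] 85.0 z 102.7
rim 195 [231.6 183.9] [551.9  48.2 102. ] rect [552.7  46.8] [ 18.3 166. ] 85.1 z 103.0
floor 4428 [196.4 185. ] [559.9 170.1  20. ] rect [562.9 171.3] [218.1 237.8] 85.2 z 20.6
floor 17 [159.6 256.5] [321.8 282.   20. ] rect [321.4 282.4] [10.  48.9] 84.8 z 18.7
pod 311 [239.5 219.5] [443.4  22.4  70. ] rect [447.9  15. ] [71.1 63. ] 85.3 z 70.1
knobbar 57 [227.9 215.8] [450.2  56.4 112. ] rect [448.2  57. ] [10.9 58.5] 85.2 z 110.3
knobbar 57 [248.3 213.9] [457.2  -6.2 112. ] rect [457.3  -6.3] [45.1 11.7] 19.6 z 112.2
jar 232 [297.7 130.4] [ 729.5 -158.4  100. ] rect [ 729.5 -158.4] [54.  54.1] 20.1 z 99.9
jar 52 [255.2 174.1] [584.8 -25.  100. ] rect [585.1 -26. ] [25.6 22.1] 1.0 z 100.9
mug 118 [143.5 255.1] [324.2 318.6  90. ] rect [323.2 317. ] [73.2 74. ] 29.3 z 88.8
```

View pics/top_crop.png

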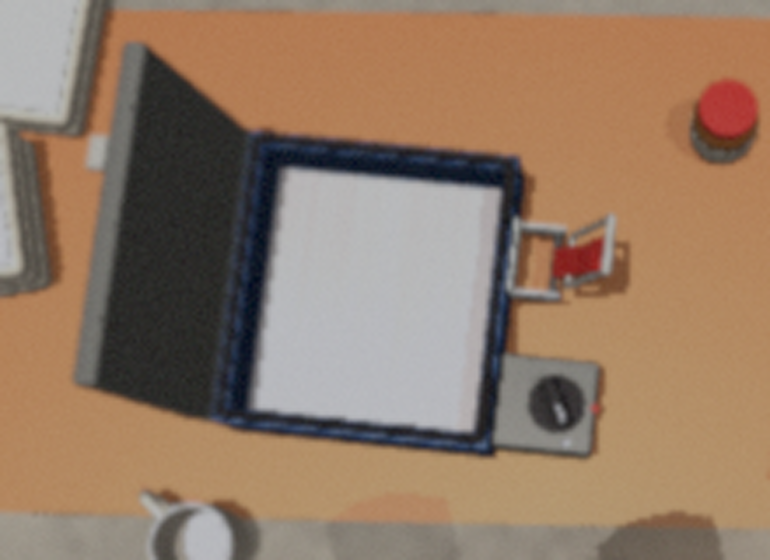

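View pics/scene_crop.png

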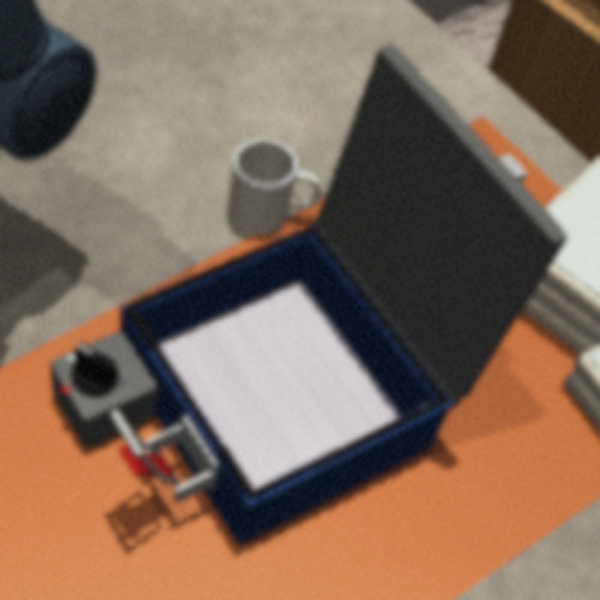

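```bash
cat >> h.py <<'E'
C=np.array([558.5,168.0]); YAW=np.radians(85.1)
ex=np.array([np.cos(YAW),np.sin(YAW)]);ey=np.array([-ex[1],ex[0]])
def car(x,y): return C+x*ex+y*ey
def go(x,y,z,yaw):
    """tool-down target; yaw=deg of tool x axis in world"""
    s=read_state();R=np.array(s['eef_rot']);p=np.array(s['tcp_pos'])
    d=R.T@(np.array([x,y,z])-p)/1000
    cy=np.degrees(np.arctan2(R[1,0],R[0,0]))
    roll=-((yaw-cy+180)%360-180)
    print('go',(x,y,z,yaw),'shift',d.round(4),'roll',round(roll,2),'| yaw now',round(cy,1),'dist',round(np.linalg.norm(d)*1000))
def st():
    s=read_state();R=np.array(s['eef_rot'])
    print('t',round(s['clock'],2),'p',np.round(s['tcp_pos'],1),'yaw',np.degrees(np.arctan2(R[1,0],R[0,0])).round(1),'z',R[:,2].round(3),'F',np.round(s['contact_force'],1),'grip',round(s['grip_width'],3),'q',np.round(s['joints'],2))
E
python3 -c "
from h import *
go(581,-263.5,330,-97.2)
for a in [(40,-60),(40,60),(-50,-60),(-50,60)]: print(car(*a))"
```

```text
go (581, -263.5, 330, -97.2) shift [-0.1725 -0.4231  0.0745] roll 31.25 | yaw now -65.9 dist 463
[621.6973947  202.72879646]
[502.13595915 212.97882724]
[614.00987161 113.0577198 ]
[494.44843607 123.30775058]
```

Emit:
apply_moves([
  [[-0.0215,-0.053,0.009],4],
  [[-0.043,-0.106,0.018],8],
  [[-0.065,-0.159,0.028],12],
  [[-0.086,-0.212,0.037],16],
  [[-0.108,-0.264,0.046],20],
  [[-0.129,-0.317,0.056],24],
  [[-0.151,-0.37,0.065],28],
  [[-0.1725,-0.423,0.0745],31.2],
], hand=0.085, grip_force=40)

```text
clock: 1.15
tcp_pos: [539.1, -306.8, 340.3]
eef_rot: [[-0.127, -0.992, 0.0], [-0.992, 0.127, -0.0], [0.0, -0.0, -1.0]]
contact_force: [0.4, -0.8, 0.2]
grip_width: 0.996
```

Run:
```python
from h import *
st(); f=grab('wrist','w1'); 
for b in boxes(f): print(*b)
f=grab('scene','s1')
for b in boxes(f): 
    if b[2][1]<-200 and 300<b[2][0]<650 : print(*b)
go(581,-263.5,183,-97.2)
```

```text
t 1.15 p [ 539.1 -306.8  340.3] yaw -97.3 z [ 0. -0. -1.] F [ 0.4 -0.8  0.2] grip 0.996 q [-0.7   0.24  1.69 -0.    1.21  1.  ]
[75.6 21.3] 1222 [ 704.3 -167.1] [25.5 60.6] 20.4 45.9 [81. 75. 67.]
[442.5  97.3] 4400 [ 589.8 -492.3] [191.2  21.8] 5.4 46.0 [60. 45. 29.]
[203.7 147.5] 5515 [ 581.9 -263. ] [52.6 98.6] 83.1 45.1 [210.  96.  74.]
[328.  153.2] 5479 [ 561.2 -383.1] [99.2 52.9] 12.5 45.1 [166. 152. 110.]
[322.  262.4] 2820 [ 440.  -377.6] [104.9  52.2] 10.7 44.9 [187. 158.  94.]
[212.6 271.2] 3607 [ 444.  -248.9] [ 52.3 103.7] 79.7 45.1 [130.  92.  55.]
[ 19.7 269.1] 1165 [473.9 -37.5] [36.4 61.3] 85.2 45.1 [35. 34. 32.]
[143.9 224. ] 404 [ 438.1 -381.5] [109.7  53.3] 11.6 47.3 [184.5 158.   96. ]
[184.6 213. ] 133 [ 476.1 -255.2] [53.2 40.5] 79.2 45.9 [108.  72.  46.]
[200.8 240.5] 574 [ 583.9 -263.7] [ 53.7 102.5] 83.1 46.6 [161.5  80.5  54. ]
[160.9 255.7] 640 [ 563.5 -386.1] [107.6  55.4] 12.4 46.9 [155.  141.5 104. ]
go (581, -263.5, 183, -97.2) shift [-0.0446 -0.0355  0.156 ] roll 0.38 | yaw now -96.8 dist 166
```

Emit:
apply_moves([
  [[-0.0446,-0.0355,0.03],0],
  [[-0.0446,-0.0355,0.06],0],
  [[-0.0446,-0.0355,0.09],0],
  [[-0.0446,-0.0355,0.115],0],
  [[-0.0446,-0.0355,0.135],0],
  [[-0.0446,-0.0355,0.15],0],
  [[-0.0446,-0.0355,0.156],0],
  [[-0.0446,-0.0355,0.156],0],
])

```text
clock: 2.05
tcp_pos: [578.5, -268.8, 183.9]
eef_rot: [[-0.125, -0.992, -0.001], [-0.992, 0.125, 0.001], [-0.0, 0.001, -1.0]]
contact_force: [0.1, 0.7, 0.6]
grip_width: 0.996
```

Run:
```python
from h import *
st(); go(582,-263.3,180,-97)
```

```text
t 2.05 p [ 578.5 -268.8  183.9] yaw -97.2 z [-0.001  0.001 -1.   ] F [0.1 0.7 0.6] grip 0.996 q [-0.61  0.49  1.69 -0.    0.97  1.08]
go (582, -263.3, 180, -97) shift [-0.0059 -0.0028  0.0039] roll -0.17 | yaw now -97.2 dist 8
```

Emit:
apply_moves([
  [[-0.006,-0.003,0.003],0],
  [[-0.006,-0.003,0.003],0],
  [[-0.006,-0.003,0.003],0],
])

```text
clock: 2.35
tcp_pos: [582.9, -262.9, 182.3]
eef_rot: [[-0.124, -0.992, 0.001], [-0.992, 0.124, -0.001], [0.001, -0.001, -1.0]]
contact_force: [-0.5, -0.5, -0.8]
grip_width: 0.995
```

Emit:
apply_moves([
  [[0,0,0],0],
  [[0,0,0],0],
  [[0,0,0],0],
  [[0,0,0],0],
  [[0,0,0],0],
  [[0,0,0],0],
  [[0,0,0],0],
  [[0,0,0],0],
], hand=0.03, grip_force=40)

```text
clock: 3.15
tcp_pos: [582.7, -263.2, 181.8]
eef_rot: [[-0.125, -0.992, 0.001], [-0.992, 0.125, -0.0], [0.0, -0.001, -1.0]]
contact_force: [-0.6, -0.1, 5.7]
grip_width: 0.607
```

Run:
```python
from h import *
st(); go(582,-263.3,420,-97); go(502.1,213,420,-94.9)
```

```text
t 3.15 p [ 582.7 -263.2  181.8] yaw -97.2 z [ 0.001 -0.    -1.   ] F [-0.6 -0.1  5.7] grip 0.607 q [-0.6   0.5   1.68  0.    0.96  1.09]
go (582, -263.3, 420, -97) shift [ 0.0003  0.0005 -0.2382] roll -0.15 | yaw now -97.2 dist 238
go (502.1, 213, 420, -94.9) shift [-0.4624  0.1391 -0.2383] roll -2.25 | yaw now -97.2 dist 538
```

Emit:
apply_moves([
  [[0,0,-0.03],0],
  [[0,0,-0.07],0],
  [[0,0,-0.11],0],
  [[0,0,-0.15],0],
  [[0,0,-0.19],0],
  [[0,0,-0.225],0],
  [[0,0,-0.238],0],
  [[0,0,-0.238],0],
])

```text
clock: 3.95
tcp_pos: [582.6, -263.1, 420.3]
eef_rot: [[-0.124, -0.992, 0.002], [-0.992, 0.124, -0.001], [0.001, -0.002, -1.0]]
contact_force: [0.8, -1.0, -3.2]
grip_width: 0.604
```

Run:
```python
from h import *
st(); go(621.7,202.7,420,-94.9); go(621.7,202.7,213,-94.9)
```

```text
t 3.95 p [ 582.6 -263.1  420.3] yaw -97.1 z [ 0.002 -0.001 -1.   ] F [ 0.8 -1.  -3.2] grip 0.604 q [-0.6   0.21  1.57 -0.    1.36  1.09]
go (621.7, 202.7, 420, -94.9) shift [-4.671e-01  1.920e-02 -3.000e-04] roll -2.25 | yaw now -97.1 dist 467
go (621.7, 202.7, 213, -94.9) shift [-0.4673  0.0196  0.2067] roll -2.25 | yaw now -97.1 dist 511
```

Emit:
apply_moves([
  [[-0.045,0.002,0],-0.5],
  [[-0.095,0.004,0],-1],
  [[-0.145,0.006,0],-1.5],
  [[-0.195,0.008,0],-2.2],
  [[-0.245,0.01,0],-2.2],
  [[-0.295,0.012,0],-2.2],
  [[-0.345,0.014,0],-2.2],
  [[-0.395,0.016,0],-2.2],
])

```text
clock: 4.75
tcp_pos: [615.0, 132.6, 415.0]
eef_rot: [[-0.086, -0.996, -0.006], [-0.996, 0.086, -0.0], [0.001, 0.006, -1.0]]
contact_force: [1.0, -0.2, -2.5]
grip_width: 0.602
```

Emit:
apply_moves([
  [[-0.045,0.002,0],0],
  [[-0.065,0.003,0],0],
  [[-0.072,0.0032,0],0],
  [[-0.072,0.0032,0],0],
  [[-0.072,0.0032,0],0],
])

```text
clock: 5.25
tcp_pos: [618.8, 201.5, 417.7]
eef_rot: [[-0.087, -0.996, -0.002], [-0.996, 0.087, -0.001], [0.001, 0.002, -1.0]]
contact_force: [0.7, 0.3, -2.1]
grip_width: 0.603
```

Run:
```python
from h import *
st(); f=grab('wrist','w2');grab('scene','s2'); go(621.7,202.7,206,-94.9)
```

```text
t 5.25 p [618.8 201.5 417.7] yaw -95.0 z [-0.002 -0.001 -1.   ] F [ 0.7  0.3 -2.1] grip 0.603 q [ 0.14  0.24  1.54 -0.    1.36  1.8 ]
go (621.7, 202.7, 206, -94.9) shift [-0.0019 -0.0028  0.2127] roll -0.16 | yaw now -95.1 dist 213
```

View pics/w2.png

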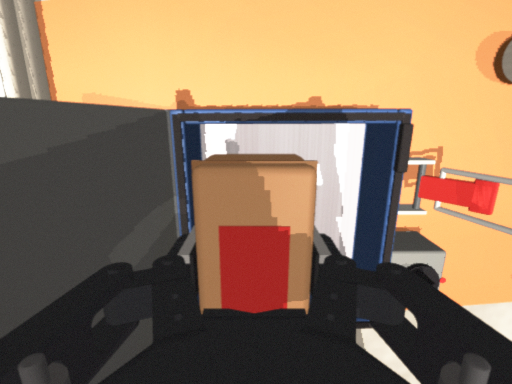

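View pics/s2.png

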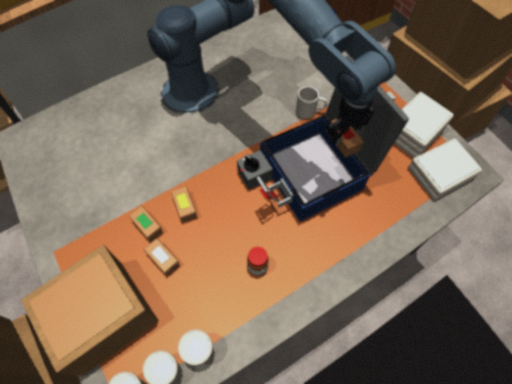

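Run:
```python
from h import *
for n in('scene','wrist','top'):
    f=grab(n);P=cloud(f).reshape(-1,3);P=P[~np.isnan(P[:,0])]
    c=np.c_[(P[:,:2]-C)@ex,(P[:,:2]-C)@ey,P[:,2]]
    m=(abs(c[:,1])<110)&(c[:,2]>120)&(c[:,0]>95)&(c[:,0]<200)&(c[:,2]<350)
    q=c[m]
    for z in range(120,350,40):
        k=(q[:,2]>z)&(q[:,2]<z+40)
        if k.sum()>10: print(n,z+20,k.sum(),np.percentile(q[k,0],[5,50,95]).round(1))
```

```text
scene 140 206 [125.4 128.9 132.3]
scene 180 286 [130.5 134.  137.2]
scene 220 279 [135.2 139.  142.7]
scene 260 233 [140.4 143.6 147.6]
scene 300 313 [145.2 149.1 152.3]
scene 340 423 [149.9 154.4 181.3]
wrist 140 2460 [128.5 130.9 132.9]
wrist 180 4167 [133.  135.2 137.3]
wrist 220 6423 [137.6 140.3 142.5]
wrist 260 11038 [142.7 145.5 147.7]
wrist 300 1920 [ 95.6 147.9 149.3]
wrist 340 1227 [ 95.2  97.8 101.7]
top 140 15 [123.9 126.7 129. ]
top 180 27 [130.2 132.3 134.5]
top 220 96 [134.9 138.  140.8]
top 260 163 [139.9 143.  145.9]
top 300 277 [144.9 148.7 151.2]
top 340 764 [151.  158.3 174.4]
```

Emit:
apply_moves([
  [[-0.002,-0.003,0.03],0],
  [[-0.002,-0.003,0.065],0],
  [[-0.002,-0.003,0.1],0],
  [[-0.002,-0.003,0.135],0],
  [[-0.002,-0.003,0.165],0],
  [[-0.002,-0.003,0.19],0],
  [[-0.002,-0.003,0.205],0],
  [[-0.002,-0.003,0.211],0],
])

```text
clock: 6.3
tcp_pos: [621.5, 203.9, 206.8]
eef_rot: [[-0.087, -0.996, -0.002], [-0.996, 0.087, -0.0], [0.001, 0.002, -1.0]]
contact_force: [-0.7, -0.0, -3.8]
grip_width: 0.602
```

Emit:
apply_moves([
  [[0,0,0],0],
  [[0,0,0],0],
  [[0,0,0],0],
])

```text
clock: 6.6
tcp_pos: [622.7, 204.5, 210.3]
eef_rot: [[-0.086, -0.996, 0.003], [-0.996, 0.086, 0.0], [-0.001, -0.003, -1.0]]
contact_force: [-0.3, -0.1, -2.6]
grip_width: 0.601
```

Run:
```python
from h import *
st(); go(621.7,202.7,203,-94.9)
```

```text
t 6.6 p [622.7 204.5 210.3] yaw -94.9 z [ 0.003  0.    -1.   ] F [-0.3 -0.1 -2.6] grip 0.601 q [0.14 0.48 1.64 0.   1.02 1.8 ]
go (621.7, 202.7, 203, -94.9) shift [0.0018 0.0009 0.0073] roll -0.05 | yaw now -94.9 dist 8
```

Emit:
apply_moves([
  [[0.002,0.001,0.003],0],
  [[0.002,0.001,0.006],0],
  [[0.002,0.001,0.0075],0],
  [[0.002,0.001,0.0075],0],
])

```text
clock: 7.0
tcp_pos: [621.0, 202.4, 201.8]
eef_rot: [[-0.086, -0.996, 0.0], [-0.996, 0.086, -0.0], [0.0, -0.0, -1.0]]
contact_force: [-3.4, -1.8, 4.1]
grip_width: 0.604
```

Emit:
apply_moves([
  [[0,0,0],0],
  [[0,0,0],0],
  [[0,0,0],0],
  [[0,0,0],0],
], hand=0.068)

```text
clock: 7.4
tcp_pos: [620.8, 202.5, 200.8]
eef_rot: [[-0.086, -0.996, 0.0], [-0.996, 0.086, 0.0], [-0.0, -0.0, -1.0]]
contact_force: [-0.2, -0.5, -0.0]
grip_width: 0.799
```

Emit:
apply_moves([
  [[0,0,-0.03],0],
  [[0,0,-0.07],0],
  [[0,0,-0.12],0],
  [[0,0,-0.16],0],
  [[0,0,-0.19],0],
  [[0,0,-0.21],0],
  [[0,0,-0.217],0],
  [[0,0,-0.217],0],
])

```text
clock: 8.2
tcp_pos: [620.9, 202.5, 418.7]
eef_rot: [[-0.086, -0.996, 0.002], [-0.996, 0.086, 0.0], [-0.0, -0.002, -1.0]]
contact_force: [0.0, 0.6, -0.3]
grip_width: 0.796
```

Run:
```python
from h import *
st(); f=grab('wrist','w3');
g=grab('scene')
for b in boxes(g): 
    if b[2][1]<-200 and 300<b[2][0]<650 : print(*b)
go(437.5,-249,420,-99.8);go(437.5,-249,240,-99.8)
```

```text
t 8.2 p [620.9 202.5 418.7] yaw -94.9 z [ 0.002  0.    -1.   ] F [ 0.   0.6 -0.3] grip 0.796 q [0.14 0.24 1.54 0.   1.36 1.8 ]
[183.  202.6] 521 [ 442.8 -249.5] [ 54.2 106.9] 79.9 46.4 [208. 158.  90.]
[145.  222.2] 548 [ 438.  -380.6] [109.7  55.1] 11.6 47.1 [178. 154.  91.]
[160.9 255.8] 638 [ 563.  -386.2] [106.5  55.4] 12.4 46.8 [211. 165. 116.]
go (437.5, -249, 420, -99.8) shift [ 0.4655  0.1434 -0.0033] roll 4.85 | yaw now -94.9 dist 487
go (437.5, -249, 240, -99.8) shift [0.4654 0.1429 0.1767] roll 4.85 | yaw now -94.9 dist 518
```

View pics/w3.png

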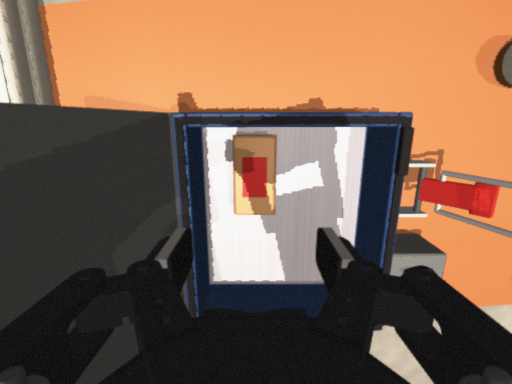

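Emit:
apply_moves([
  [[0.045,0.014,0],0.5],
  [[0.092,0.028,0],1],
  [[0.139,0.043,0],2],
  [[0.186,0.057,0],2.5],
  [[0.233,0.071,0],3],
  [[0.28,0.086,0],3.5],
  [[0.327,0.1,0],4],
  [[0.374,0.115,0],4.8],
], hand=0.085)

```text
clock: 9.1
tcp_pos: [472.6, -161.6, 416.0]
eef_rot: [[-0.17, -0.986, -0.002], [-0.986, 0.17, 0.002], [-0.001, 0.003, -1.0]]
contact_force: [0.4, -1.2, -0.7]
grip_width: 0.996
```

Emit:
apply_moves([
  [[0.045,0.01,0],0],
  [[0.075,0.018,0.03],0],
  [[0.0895,0.0205,0.07],0],
  [[0.0895,0.0205,0.1],0],
  [[0.0895,0.0205,0.1],0],
  [[0.0895,0.0205,0.1],0],
])

```text
clock: 9.7
tcp_pos: [438.4, -244.7, 317.1]
eef_rot: [[-0.169, -0.986, -0.002], [-0.986, 0.169, 0.002], [-0.001, 0.002, -1.0]]
contact_force: [0.9, -0.4, 1.2]
grip_width: 0.994
```

Run:
```python
from h import *
st(); f=grab('wrist','w4');
for b in boxes(f): print(*b)
go(439,-249,184,-99.8)
```

```text
t 9.7 p [ 438.4 -244.7  317.1] yaw -99.7 z [-0.002  0.002 -1.   ] F [ 0.9 -0.4  1.2] grip 0.994 q [-0.74 -0.    2.    0.    1.15  1.01]
[402.4  40.6] 6267 [ 547.1 -383.3] [76.  57.2] 12.6 45.1 [221. 163. 110.]
[397.2 167.2] 6633 [ 436.9 -375.7] [100.4  55.2] 10.9 45.0 [201. 163.  99.]
[256.3 186.2] 5890 [ 440.9 -246.9] [51.8 99.2] 79.7 45.1 [139. 100.  58.]
[ 35.2 207.7] 2426 [454.4 -38.1] [90.6 34.7] 0.8 46.1 [36. 36. 33.]
go (439, -249, 184, -99.8) shift [ 0.0039 -0.0006  0.1346] roll 0.08 | yaw now -99.7 dist 135
```

Emit:
apply_moves([
  [[0.003,-0.001,0.03],0],
  [[0.003,-0.001,0.065],0],
  [[0.003,-0.001,0.095],0],
  [[0.003,-0.001,0.118],0],
  [[0.003,-0.001,0.13],0],
  [[0.003,-0.001,0.132],0],
  [[0.003,-0.001,0.132],0],
  [[0.003,-0.001,0.132],0],
])

```text
clock: 10.55
tcp_pos: [439.9, -248.6, 187.6]
eef_rot: [[-0.169, -0.986, 0.002], [-0.986, 0.169, -0.002], [0.002, -0.003, -1.0]]
contact_force: [0.0, -0.7, 0.5]
grip_width: 0.998
```

Emit:
apply_moves([
  [[0,0,0],0],
  [[0,0,0],0],
  [[0,0,0],0],
  [[0,0,0],0],
  [[0,0,0],0],
  [[0,0,0],0],
  [[0,0,0],0],
  [[0,0,0],0],
], hand=0.03, grip_force=40)

```text
clock: 11.35
tcp_pos: [439.4, -248.4, 186.7]
eef_rot: [[-0.169, -0.986, 0.001], [-0.986, 0.169, -0.001], [0.001, -0.001, -1.0]]
contact_force: [-1.5, 0.6, 6.1]
grip_width: 0.6
```

Run:
```python
from h import *
st(); 
s=read_state(); print(502.1,213)
go(439,-249,420,-99.8);go(502.1,213,420,-94.9)
```

```text
t 11.35 p [ 439.4 -248.4  186.7] yaw -99.8 z [ 0.001 -0.001 -1.   ] F [-1.5  0.6  6.1] grip 0.6 q [-0.74  0.23  2.03  0.    0.88  1.  ]
502.1 213
go (439, -249, 420, -99.8) shift [ 8.000e-04  1.000e-04 -2.333e-01] roll 0.05 | yaw now -99.8 dist 233
go (502.1, 213, 420, -94.9) shift [-0.4652  0.0161 -0.2336] roll -4.85 | yaw now -99.8 dist 521
```

Emit:
apply_moves([
  [[0,0,-0.03],0],
  [[0,0,-0.075],0],
  [[0,0,-0.12],0],
  [[0,0,-0.165],0],
  [[0,0,-0.21],0],
  [[0,0,-0.233],0],
  [[-0.035,0.0012,-0.2336],-1],
  [[-0.08,0.003,-0.2336],-2],
])

```text
clock: 12.15
tcp_pos: [449.4, -168.9, 420.0]
eef_rot: [[-0.138, -0.99, 0.001], [-0.99, 0.138, -0.001], [0.001, -0.001, -1.0]]
contact_force: [0.3, 0.5, -3.2]
grip_width: 0.604
```

Emit:
apply_moves([
  [[-0.05,0,0],-1],
  [[-0.1,0,0],-2.8],
  [[-0.15,0,0],-2.8],
  [[-0.2,-0.001,0],-2.8],
  [[-0.25,-0.001,0],-2.8],
  [[-0.3,-0.001,0],-2.8],
  [[-0.34,-0.001,0],-2.8],
  [[-0.37,-0.001,0],-2.8],
])

```text
clock: 12.95
tcp_pos: [499.9, 200.2, 418.4]
eef_rot: [[-0.084, -0.996, -0.002], [-0.996, 0.084, -0.0], [0.0, 0.002, -1.0]]
contact_force: [0.1, -1.4, -1.7]
grip_width: 0.599
```

Run:
```python
from h import *
st(); go(502.1,213,212,-94.9)
```

```text
t 12.95 p [499.9 200.2 418.4] yaw -94.8 z [-0.002 -0.    -1.   ] F [ 0.1 -1.4 -1.7] grip 0.599 q [ 0.17 -0.03  1.83  0.    1.34  1.83]
go (502.1, 213, 212, -94.9) shift [-0.013  -0.0014  0.2064] roll 0.07 | yaw now -94.8 dist 207
```

Emit:
apply_moves([
  [[-0.004,0,0],0],
  [[-0.004,0,0],0],
  [[-0.004,0,0],0],
])

```text
clock: 13.25
tcp_pos: [500.7, 201.0, 418.8]
eef_rot: [[-0.087, -0.996, -0.001], [-0.996, 0.087, -0.001], [0.001, 0.001, -1.0]]
contact_force: [0.1, -0.4, -2.3]
grip_width: 0.603
```

Run:
```python
from h import *
st(); go(502.1,213,212,-94.9)
```

```text
t 13.25 p [500.7 201.  418.8] yaw -95.0 z [-0.001 -0.001 -1.   ] F [ 0.1 -0.4 -2.3] grip 0.603 q [ 0.17 -0.03  1.83 -0.    1.34  1.83]
go (502.1, 213, 212, -94.9) shift [-0.0123 -0.0006  0.2068] roll -0.09 | yaw now -95.0 dist 207
```

Emit:
apply_moves([
  [[-0.012,-0.001,0.03],0],
  [[-0.012,-0.001,0.065],0],
  [[-0.012,-0.001,0.1],0],
  [[-0.012,-0.001,0.135],0],
  [[-0.012,-0.001,0.165],0],
  [[-0.012,-0.001,0.19],0],
  [[-0.012,-0.001,0.203],0],
  [[-0.012,-0.001,0.206],0],
])

```text
clock: 14.05
tcp_pos: [502.5, 212.6, 212.1]
eef_rot: [[-0.088, -0.996, -0.003], [-0.996, 0.088, -0.001], [0.001, 0.003, -1.0]]
contact_force: [-0.1, -0.2, -3.5]
grip_width: 0.605
```

Emit:
apply_moves([
  [[0,0,0.002],0],
  [[0,0,0.004],0],
  [[0,0,0.005],0],
  [[0,0,0.005],0],
])

```text
clock: 14.45
tcp_pos: [503.2, 213.7, 209.2]
eef_rot: [[-0.086, -0.996, 0.001], [-0.996, 0.086, 0.0], [-0.0, -0.001, -1.0]]
contact_force: [0.5, 0.2, -2.5]
grip_width: 0.601
```

Run:
```python
from h import *
st(); go(502.1,213,207,-94.9)
```

```text
t 14.45 p [503.2 213.7 209.2] yaw -94.9 z [ 0.001  0.    -1.   ] F [ 0.5  0.2 -2.5] grip 0.601 q [0.19 0.27 1.93 0.   0.94 1.85]
go (502.1, 213, 207, -94.9) shift [0.0008 0.001  0.0022] roll -0.04 | yaw now -94.9 dist 3
```

Emit:
apply_moves([
  [[0,0.001,0.002],0],
  [[0,0.001,0.003],0],
  [[0,0.001,0.003],0],
])

```text
clock: 14.75
tcp_pos: [502.2, 213.9, 206.7]
eef_rot: [[-0.086, -0.996, 0.0], [-0.996, 0.086, -0.0], [0.0, -0.0, -1.0]]
contact_force: [-4.1, -0.1, 6.0]
grip_width: 0.605
```

Emit:
apply_moves([
  [[0,0,0],0],
  [[0,0,0],0],
  [[0,0,0],0],
  [[0,0,0],0],
], hand=0.068)

```text
clock: 15.15
tcp_pos: [501.9, 213.7, 205.4]
eef_rot: [[-0.086, -0.996, 0.0], [-0.996, 0.086, -0.0], [0.0, -0.0, -1.0]]
contact_force: [0.2, 1.2, -1.2]
grip_width: 0.796
```

Emit:
apply_moves([
  [[0,0,-0.03],0],
  [[0,0,-0.07],0],
  [[0,0,-0.12],0],
  [[0,0,-0.16],0],
  [[0,0,-0.19],0],
  [[0,0,-0.21],0],
  [[0,0,-0.213],0],
  [[0,0,-0.213],0],
])

```text
clock: 15.95
tcp_pos: [501.8, 213.7, 418.3]
eef_rot: [[-0.086, -0.996, 0.0], [-0.996, 0.086, 0.0], [-0.0, -0.0, -1.0]]
contact_force: [0.3, 0.7, -0.1]
grip_width: 0.794
```

Run:
```python
from h import *
st(); f=grab('wrist','w5');
g=grab('scene','s5')
for b in boxes(g): 
    if b[2][1]<-200 and 300<b[2][0]<650 : print(*b)
go(561,-385,420,-77.5);
```

```text
t 15.95 p [501.8 213.7 418.3] yaw -94.9 z [ 0.  0. -1.] F [ 0.3  0.7 -0.1] grip 0.794 q [ 0.19 -0.01  1.81  0.    1.34  1.85]
[144.9 222.1] 546 [ 438.6 -380.4] [111.1  55.1] 11.6 47.5 [178. 154.  91.]
[160.9 255.7] 635 [ 562.4 -386.4] [105.3  55.4] 12.4 46.9 [210. 164. 114.]
go (561, -385, 420, -77.5) shift [ 0.5912 -0.1109 -0.0033] roll -17.45 | yaw now -94.9 dist 602
```

View pics/s5.png

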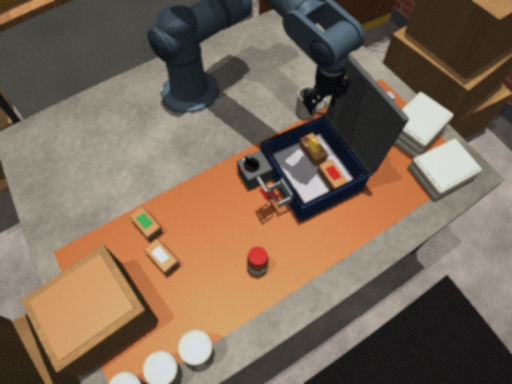

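Emit:
apply_moves([
  [[0.047,-0.009,0],-2],
  [[0.095,-0.018,0],-4],
  [[0.143,-0.027,0],-6],
  [[0.191,-0.036,0],-8],
  [[0.239,-0.045,0],-10],
  [[0.287,-0.054,0],-12],
  [[0.335,-0.063,0],-14],
  [[0.383,-0.072,0],-17.4],
], hand=0.085)

```text
clock: 16.85
tcp_pos: [540.1, -176.0, 416.4]
eef_rot: [[0.217, -0.976, -0.003], [-0.976, -0.217, 0.002], [-0.002, 0.002, -1.0]]
contact_force: [-0.1, 0.6, -0.4]
grip_width: 0.994
```

Run:
```python
from h import *
st(); 
go(561,-385,320,-77.5);
```

```text
t 16.85 p [ 540.1 -176.   416.4] yaw -77.4 z [-0.003  0.002 -1.   ] F [-0.1  0.6 -0.4] grip 0.994 q [-0.51  0.05  1.76  0.    1.34  0.84]
go (561, -385, 320, -77.5) shift [0.2087 0.0248 0.0959] roll 0.05 | yaw now -77.4 dist 231
```

Emit:
apply_moves([
  [[0.047,0.005,0],0],
  [[0.095,0.01,0.01],0],
  [[0.14,0.016,0.03],0],
  [[0.18,0.021,0.06],0],
  [[0.2,0.024,0.09],0],
  [[0.2,0.024,0.095],0],
  [[0.2,0.024,0.095],0],
  [[0.2,0.024,0.095],0],
])

```text
clock: 17.65
tcp_pos: [560.6, -373.7, 324.0]
eef_rot: [[0.217, -0.976, 0.0], [-0.976, -0.217, -0.0], [0.0, -0.0, -1.0]]
contact_force: [-0.2, -0.2, -0.2]
grip_width: 0.995
```

Run:
```python
from h import *
st(); f=grab('wrist','w6');
for b in boxes(f): print(*b)
go(561,-385,186,-77.5);
```

```text
t 17.65 p [ 560.6 -373.7  324. ] yaw -77.5 z [ 0. -0. -1.] F [-0.2 -0.2 -0.2] grip 0.995 q [-0.76  0.37  1.55  0.    1.22  0.6 ]
[394.6 140.6] 3505 [ 623.6 -488.6] [192.7  16.8] 5.8 46.3 [71. 54. 36.]
[265.2 189.5] 5537 [ 561.5 -384.5] [99.4 51.9] 12.5 45.1 [151. 111.  75.]
[235.  281.5] 2741 [ 459.  -375.8] [69.2 51.9] 10.7 44.9 [147. 175. 100.]
go (561, -385, 186, -77.5) shift [0.0109 0.0025 0.139 ] roll 0.03 | yaw now -77.5 dist 139
```

Emit:
apply_moves([
  [[0.011,0.002,0.03],0],
  [[0.011,0.002,0.065],0],
  [[0.011,0.002,0.098],0],
  [[0.011,0.002,0.12],0],
  [[0.011,0.002,0.134],0],
  [[0.011,0.002,0.138],0],
  [[0.011,0.002,0.138],0],
  [[0.011,0.002,0.138],0],
])

```text
clock: 18.5
tcp_pos: [561.4, -386.1, 187.5]
eef_rot: [[0.216, -0.976, 0.002], [-0.976, -0.216, -0.002], [0.003, -0.002, -1.0]]
contact_force: [-0.7, -0.5, 1.3]
grip_width: 0.994
```

Emit:
apply_moves([
  [[0,0,0],0],
  [[0,0,0],0],
  [[0,0,0],0],
  [[0,0,0],0],
  [[0,0,0],0],
  [[0,0,0],0],
  [[0,0,0],0],
  [[0,0,0],0],
], hand=0.03, grip_force=40)

```text
clock: 19.3
tcp_pos: [561.0, -386.1, 186.6]
eef_rot: [[0.216, -0.976, 0.001], [-0.976, -0.216, -0.001], [0.001, -0.001, -1.0]]
contact_force: [0.3, -0.1, 5.4]
grip_width: 0.604
```

Emit:
apply_moves([
  [[0,0,-0.03],0],
  [[0,0,-0.075],0],
  [[0,0,-0.12],0],
  [[0,0,-0.165],0],
  [[0,0,-0.21],0],
  [[0,0,-0.234],0],
  [[0,0,-0.234],0],
])

```text
clock: 20.0
tcp_pos: [561.1, -386.1, 424.1]
eef_rot: [[0.216, -0.976, 0.006], [-0.976, -0.216, -0.006], [0.007, -0.004, -1.0]]
contact_force: [0.7, -0.4, -1.8]
grip_width: 0.604
```

Run:
```python
from h import *
st(); 
go(614,113,420,-94.9);
```

```text
t 20.0 p [ 561.1 -386.1  424.1] yaw -77.5 z [ 0.006 -0.006 -1.   ] F [ 0.7 -0.4 -1.8] grip 0.604 q [-0.77  0.3   1.46  0.    1.38  0.58]
go (614, 113, 420, -94.9) shift [-0.4759 -0.1593  0.0016] roll 17.36 | yaw now -77.5 dist 502
```

Emit:
apply_moves([
  [[-0.035,-0.012,0],1.5],
  [[-0.08,-0.027,0],3],
  [[-0.127,-0.042,0],5],
  [[-0.174,-0.058,0],7],
  [[-0.221,-0.074,0],9],
  [[-0.268,-0.09,0],11],
  [[-0.315,-0.105,0],13],
  [[-0.36,-0.12,0],15],
])

```text
clock: 20.8
tcp_pos: [599.4, -6.1, 415.8]
eef_rot: [[-0.046, -0.999, -0.005], [-0.999, 0.046, 0.001], [-0.001, 0.005, -1.0]]
contact_force: [-0.0, -0.2, -1.9]
grip_width: 0.602
```

Emit:
apply_moves([
  [[-0.04,-0.003,0],1.5],
  [[-0.08,-0.005,0],2.4],
  [[-0.11,-0.007,0],2.4],
  [[-0.12,-0.008,0],2.4],
  [[-0.12,-0.008,0],2.4],
  [[-0.12,-0.008,0],2.4],
])

```text
clock: 21.4
tcp_pos: [613.4, 110.4, 417.8]
eef_rot: [[-0.087, -0.996, -0.003], [-0.996, 0.087, -0.001], [0.001, 0.003, -1.0]]
contact_force: [-0.5, 0.1, -1.5]
grip_width: 0.6
```

Run:
```python
from h import *
st(); 
go(614,113,212,-94.9);
```

```text
t 21.4 p [613.4 110.4 417.8] yaw -95.0 z [-0.003 -0.001 -1.   ] F [-0.5  0.1 -1.5] grip 0.6 q [-0.    0.17  1.62 -0.    1.35  1.65]
go (614, 113, 212, -94.9) shift [-0.0028 -0.0009  0.2057] roll -0.08 | yaw now -95.0 dist 206
```

Emit:
apply_moves([
  [[-0.003,-0.001,0.03],0],
  [[-0.003,-0.001,0.065],0],
  [[-0.003,-0.001,0.1],0],
  [[-0.003,-0.001,0.135],0],
  [[-0.003,-0.001,0.165],0],
  [[-0.003,-0.001,0.19],0],
  [[-0.003,-0.001,0.202],0],
  [[-0.003,-0.001,0.206],0],
])

```text
clock: 22.2
tcp_pos: [614.5, 113.2, 212.2]
eef_rot: [[-0.088, -0.996, -0.002], [-0.996, 0.088, 0.0], [-0.0, 0.002, -1.0]]
contact_force: [-0.2, 2.8, -0.8]
grip_width: 0.602
```

Emit:
apply_moves([
  [[0,0,0.002],0],
  [[0,0,0.004],0],
  [[0,0,0.006],0],
  [[0,0,0.006],0],
])

```text
clock: 22.6
tcp_pos: [615.1, 114.1, 208.2]
eef_rot: [[-0.086, -0.996, 0.001], [-0.996, 0.086, -0.0], [-0.0, -0.001, -1.0]]
contact_force: [0.6, 0.4, -1.1]
grip_width: 0.6
```

Run:
```python
from h import *
st(); 
go(614,113,207,-94.9);
```

```text
t 22.6 p [615.1 114.1 208.2] yaw -94.9 z [ 0.001 -0.    -1.   ] F [ 0.6  0.4 -1.1] grip 0.6 q [ 0.    0.43  1.72 -0.    0.99  1.66]
go (614, 113, 207, -94.9) shift [0.0012 0.001  0.0012] roll -0.04 | yaw now -94.9 dist 2
```

Emit:
apply_moves([
  [[0.001,0.001,0.001],0],
  [[0.001,0.001,0.002],0],
  [[0.001,0.001,0.002],0],
])

```text
clock: 22.9
tcp_pos: [614.4, 114.0, 206.8]
eef_rot: [[-0.086, -0.996, 0.003], [-0.996, 0.086, 0.001], [-0.002, -0.003, -1.0]]
contact_force: [2.2, 5.2, -0.6]
grip_width: 0.598
```

Emit:
apply_moves([
  [[0,0,0],0],
  [[0,0,0],0],
  [[0,0,0],0],
  [[0,0,0],0],
], hand=0.066)

```text
clock: 23.3
tcp_pos: [613.9, 117.9, 207.0]
eef_rot: [[-0.086, -0.996, 0.003], [-0.996, 0.086, 0.009], [-0.01, -0.003, -1.0]]
contact_force: [1.0, 27.2, 1.5]
grip_width: 0.772
```

Emit:
apply_moves([
  [[0,0,-0.03],0],
  [[0,0,-0.07],0],
  [[0,0,-0.12],0],
  [[0,0,-0.16],0],
  [[0,0,-0.19],0],
  [[0,0,-0.21],0],
  [[0,0,-0.213],0],
  [[0,0,-0.213],0],
])

```text
clock: 24.1
tcp_pos: [613.7, 113.1, 418.9]
eef_rot: [[-0.086, -0.996, 0.001], [-0.996, 0.086, -0.0], [0.0, -0.001, -1.0]]
contact_force: [0.4, 0.1, 0.3]
grip_width: 0.772
```

Run:
```python
from h import *
st(); f=grab('wrist','w7');
g=grab('scene','s7')
for b in boxes(g): 
    if b[2][1]<-200 and 300<b[2][0]<650 : print(*b)
go(436,-379,420,-79.2);
```

```text
t 24.1 p [613.7 113.1 418.9] yaw -94.9 z [ 0.001 -0.    -1.   ] F [0.4 0.1 0.3] grip 0.772 q [ 0.    0.17  1.61 -0.    1.35  1.66]
[145.  222.1] 543 [ 437.1 -380.7] [108.1  55.1] 11.6 47.1 [180. 155.  92.]
go (436, -379, 420, -79.2) shift [ 0.5056  0.1343 -0.0028] roll -15.75 | yaw now -94.9 dist 523
```

View pics/w7.png

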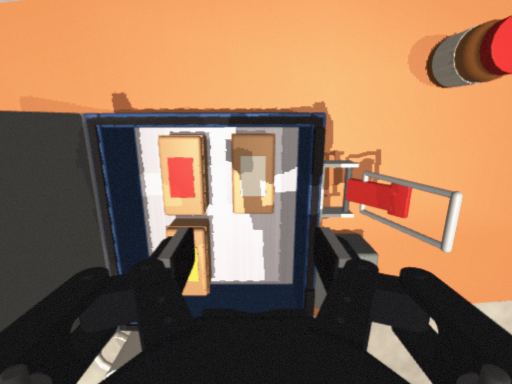

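Emit:
apply_moves([
  [[0.047,0.012,0],-2],
  [[0.095,0.025,0],-4],
  [[0.143,0.038,0],-6],
  [[0.191,0.051,0],-8],
  [[0.239,0.063,0],-10],
  [[0.287,0.076,0],-12],
  [[0.335,0.089,0],-14],
  [[0.383,0.102,0],-15.8],
], hand=0.085)

```text
clock: 25.0
tcp_pos: [477.8, -261.1, 416.6]
eef_rot: [[0.19, -0.982, -0.002], [-0.982, -0.19, 0.002], [-0.002, 0.002, -1.0]]
contact_force: [1.4, -0.5, -0.3]
grip_width: 0.994
```

Emit:
apply_moves([
  [[0.047,0,0],0],
  [[0.09,-0.001,0.02],0],
  [[0.11,-0.003,0.06],0],
  [[0.11,-0.003,0.095],0],
  [[0.11,-0.003,0.095],0],
  [[0.11,-0.003,0.095],0],
])

```text
clock: 25.6
tcp_pos: [502.5, -366.6, 322.3]
eef_rot: [[0.188, -0.982, -0.002], [-0.982, -0.188, 0.002], [-0.003, 0.002, -1.0]]
contact_force: [-0.6, -0.1, 1.0]
grip_width: 1.0
```

Run:
```python
from h import *
st(); f=grab('wrist','w8');
for b in boxes(f): print(*b)
go(436,-380,186,-79.1);
```

```text
t 25.6 p [ 502.5 -366.6  322.3] yaw -79.1 z [-0.002  0.002 -1.   ] F [-0.6 -0.1  1. ] grip 1.0 q [-0.81  0.27  1.69  0.    1.19  0.57]
[417.4 105.7] 4305 [ 590.3 -492.1] [191.5  18.8] 5.3 46.1 [66. 50. 33.]
[254.7 250.6] 4740 [ 439.3 -379. ] [102.1  51.9] 10.9 45.1 [142. 118.  75.]
go (436, -380, 186, -79.1) shift [1.000e-04 6.830e-02 1.383e-01] roll -0.02 | yaw now -79.1 dist 154
```

Emit:
apply_moves([
  [[0.001,0.035,0.01],0],
  [[0.001,0.067,0.03],0],
  [[0.001,0.067,0.06],0],
  [[0.001,0.067,0.095],0],
  [[0.001,0.067,0.12],0],
  [[0.001,0.067,0.134],0],
  [[0.001,0.067,0.137],0],
  [[0.001,0.067,0.137],0],
])

```text
clock: 26.45
tcp_pos: [437.8, -381.1, 188.0]
eef_rot: [[0.189, -0.982, 0.001], [-0.982, -0.189, -0.002], [0.002, -0.001, -1.0]]
contact_force: [-1.1, -0.7, 0.1]
grip_width: 0.995
```

Run:
```python
from h import *
st(); go(437,-380,186,-79.1);
```

```text
t 26.45 p [ 437.8 -381.1  188. ] yaw -79.1 z [ 0.001 -0.002 -1.   ] F [-1.1 -0.7  0.1] grip 0.995 q [-0.91  0.38  1.84 -0.    0.92  0.47]
go (437, -380, 186, -79.1) shift [-0.0012  0.0006  0.0019] roll -0.02 | yaw now -79.1 dist 2
```

Emit:
apply_moves([
  [[0,0,0],0],
  [[0,0,0],0],
  [[0,0,0],0],
  [[0,0,0],0],
  [[0,0,0],0],
  [[0,0,0],0],
  [[0,0,0],0],
  [[0,0,0],0],
], hand=0.03, grip_force=40)

```text
clock: 27.25
tcp_pos: [437.7, -381.2, 188.0]
eef_rot: [[0.188, -0.982, 0.001], [-0.982, -0.188, -0.002], [0.002, -0.001, -1.0]]
contact_force: [-0.2, 0.9, 6.4]
grip_width: 0.604
```

Emit:
apply_moves([
  [[0,0,-0.03],0],
  [[0,0,-0.075],0],
  [[0,0,-0.12],0],
  [[0,0,-0.165],0],
  [[0,0,-0.21],0],
  [[0,0,-0.234],0],
  [[0,0,-0.234],0],
])

```text
clock: 27.95
tcp_pos: [437.5, -381.1, 425.2]
eef_rot: [[0.188, -0.982, 0.005], [-0.982, -0.188, -0.007], [0.008, -0.004, -1.0]]
contact_force: [0.3, 0.2, -2.3]
grip_width: 0.605
```

Run:
```python
from h import *
st(); print(car(-41,60)); x,y=car(-41,60).round(1)
go(x,y,420,-94.9)
```

```text
t 27.95 p [ 437.5 -381.1  425.2] yaw -79.1 z [ 0.005 -0.007 -1.   ] F [ 0.3  0.2 -2.3] grip 0.605 q [-0.91  0.06  1.72 -0.    1.35  0.47]
[495.21718838 132.27485824]
go (np.float64(495.2), np.float64(132.3), 420, -94.9) shift [-0.4934 -0.1533  0.0019] roll 15.75 | yaw now -79.1 dist 517
```

Emit:
apply_moves([
  [[-0.035,-0.011,0],1.5],
  [[-0.08,-0.025,0],3],
  [[-0.127,-0.039,0],5],
  [[-0.174,-0.054,0],7],
  [[-0.221,-0.069,0],9],
  [[-0.268,-0.083,0],11],
  [[-0.315,-0.098,0],13],
  [[-0.36,-0.112,0],15.7],
])

```text
clock: 28.75
tcp_pos: [478.5, -3.8, 417.7]
eef_rot: [[-0.086, -0.996, -0.004], [-0.996, 0.086, 0.001], [-0.001, 0.004, -1.0]]
contact_force: [-0.3, -0.2, -1.9]
grip_width: 0.599
```

Emit:
apply_moves([
  [[-0.04,-0.001,0],0],
  [[-0.08,-0.002,0],0],
  [[-0.12,-0.003,0],0],
  [[-0.138,-0.003,0],0],
  [[-0.138,-0.003,0],0],
  [[-0.138,-0.003,0],0],
])

```text
clock: 29.35
tcp_pos: [493.6, 131.2, 418.3]
eef_rot: [[-0.084, -0.996, -0.004], [-0.996, 0.084, -0.001], [0.001, 0.004, -1.0]]
contact_force: [0.3, 0.6, -1.9]
grip_width: 0.6
```

Run:
```python
from h import *
st(); 
go(495.2,132.3,212,-94.9)
```

```text
t 29.35 p [493.6 131.2 418.3] yaw -94.8 z [-0.004 -0.001 -1.   ] F [ 0.3  0.6 -1.9] grip 0.6 q [ 0.04 -0.1   1.9  -0.    1.35  1.69]
go (495.2, 132.3, 212, -94.9) shift [-0.0015 -0.0023  0.2063] roll 0.09 | yaw now -94.8 dist 206
```

Emit:
apply_moves([
  [[-0.001,-0.001,0.03],0],
  [[-0.001,-0.001,0.065],0],
  [[-0.001,-0.001,0.1],0],
  [[-0.001,-0.001,0.135],0],
  [[-0.001,-0.001,0.165],0],
  [[-0.001,-0.001,0.19],0],
  [[-0.001,-0.001,0.201],0],
  [[-0.001,-0.001,0.204],0],
])

```text
clock: 30.15
tcp_pos: [494.5, 131.2, 214.9]
eef_rot: [[-0.086, -0.996, -0.003], [-0.996, 0.086, -0.0], [0.001, 0.003, -1.0]]
contact_force: [-0.1, -0.0, -1.0]
grip_width: 0.606
```

Emit:
apply_moves([
  [[0,0,0.002],0],
  [[0,0,0.004],0],
  [[0,0,0.006],0],
  [[0,0,0.006],0],
])

```text
clock: 30.55
tcp_pos: [495.3, 132.2, 211.0]
eef_rot: [[-0.084, -0.996, 0.001], [-0.996, 0.084, 0.0], [-0.0, -0.001, -1.0]]
contact_force: [0.4, -0.4, -2.1]
grip_width: 0.607
```

Run:
```python
from h import *
st(); 
go(495.2,132.3,208,-94.9)
```

```text
t 30.55 p [495.3 132.2 211. ] yaw -94.8 z [ 0.001  0.    -1.   ] F [ 0.4 -0.4 -2.1] grip 0.607 q [ 0.04  0.2   2.01 -0.    0.93  1.69]
go (495.2, 132.3, 208, -94.9) shift [-0.0001  0.0001  0.003 ] roll 0.06 | yaw now -94.8 dist 3
```

Emit:
apply_moves([
  [[0,0,0.002],0],
  [[0,0,0.004],0],
  [[0,0,0.004],0],
])

```text
clock: 30.85
tcp_pos: [495.6, 132.3, 208.0]
eef_rot: [[-0.084, -0.996, -0.0], [-0.996, 0.084, -0.0], [0.0, -0.0, -1.0]]
contact_force: [-5.1, 0.2, 10.5]
grip_width: 0.6
```

Emit:
apply_moves([
  [[0,0,0],0],
  [[0,0,0],0],
  [[0,0,0],0],
  [[0,0,0],0],
], hand=0.06)

```text
clock: 31.25
tcp_pos: [495.1, 132.1, 206.4]
eef_rot: [[-0.085, -0.996, -0.0], [-0.996, 0.085, 0.0], [0.0, 0.0, -1.0]]
contact_force: [-0.1, -0.3, 0.7]
grip_width: 0.701
```

Emit:
apply_moves([
  [[0,0,-0.03],0],
  [[0,0,-0.07],0],
  [[0,0,-0.12],0],
  [[0,0,-0.16],0],
  [[0,0,-0.19],0],
  [[0,0,-0.21],0],
  [[0,0,-0.213],0],
  [[0,0,-0.213],0],
])

```text
clock: 32.05
tcp_pos: [495.0, 132.1, 419.2]
eef_rot: [[-0.085, -0.996, 0.0], [-0.996, 0.085, 0.0], [-0.0, -0.0, -1.0]]
contact_force: [0.4, 0.2, -0.6]
grip_width: 0.703
```

Run:
```python
from h import *
st(); f=grab('wrist','w9');
g=grab('scene','s9')
```

```text
t 32.05 p [495.  132.1 419.2] yaw -94.8 z [ 0.  0. -1.] F [ 0.4  0.2 -0.6] grip 0.703 q [ 0.04 -0.1   1.89  0.    1.35  1.69]
```

View pics/w9.png

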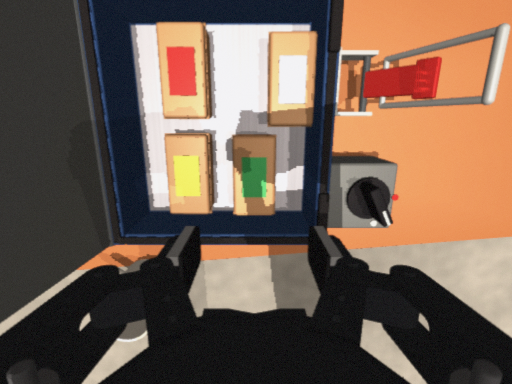

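View pics/s9.png

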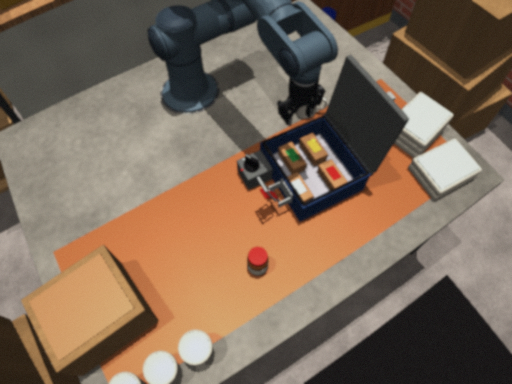

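Run:
```python
from h import *
st(); 
def g(x,y,z,yaw): 
    p=car(x,y); go(p[0].round(1),p[1].round(1),z,yaw)
p=read_state()['tcp_pos'];go(p[0],p[1],575,-94.8)
g(215,15,575,-94.9); g(215,15,490,-94.9)
```

```text
t 32.15 p [494.7 132.1 417.5] yaw -94.8 z [-0.003 -0.    -1.   ] F [ 0.5  0.1 -0.7] grip 0.704 q [ 0.04 -0.09  1.89  0.    1.35  1.69]
go (np.float64(494.7302231827886), np.float64(132.11502069281423), 575, -94.8) shift [ 1.000e-04  5.000e-04 -1.575e-01] roll -0.05 | yaw now -94.8 dist 157
go (np.float64(561.9), np.float64(383.5), 575, -94.9) shift [-0.2561 -0.0452 -0.1577] roll 0.05 | yaw now -94.8 dist 304
go (np.float64(561.9), np.float64(383.5), 490, -94.9) shift [-0.2561 -0.0454 -0.0727] roll 0.05 | yaw now -94.8 dist 270
```

Emit:
apply_moves([
  [[0,0,-0.045],0],
  [[0,0,-0.09],0],
  [[0,0,-0.135],0],
  [[0,0,-0.158],0],
  [[-0.04,-0.007,-0.158],0],
  [[-0.085,-0.015,-0.158],0],
  [[-0.13,-0.023,-0.158],0],
  [[-0.175,-0.031,-0.158],0],
], hand=0.0)

```text
clock: 32.95
tcp_pos: [541.3, 305.7, 575.1]
eef_rot: [[-0.085, -0.996, -0.003], [-0.996, 0.085, -0.001], [0.001, 0.003, -1.0]]
contact_force: [0.4, -0.4, 0.6]
grip_width: -0.002
```

Emit:
apply_moves([
  [[-0.045,-0.008,0],0],
  [[-0.081,-0.014,0],0],
  [[-0.081,-0.014,0],0],
  [[-0.081,-0.014,0],0],
])

```text
clock: 33.35
tcp_pos: [561.9, 384.2, 574.6]
eef_rot: [[-0.083, -0.997, -0.004], [-0.997, 0.083, -0.002], [0.002, 0.004, -1.0]]
contact_force: [-0.4, -0.5, -0.1]
grip_width: 0.002
```

Run:
```python
from h import *
st(); 
def g(x,y,z,yaw): 
    p=car(x,y); go(p[0].round(1),p[1].round(1),z,yaw)
g(215,15,490,-94.9)
grab('scene','s10')
```

```text
t 33.35 p [561.9 384.2 574.6] yaw -94.8 z [-0.004 -0.002 -1.   ] F [-0.4 -0.5 -0.1] grip 0.002 q [ 0.43  0.24  1.26 -0.    1.65  2.09]
go (np.float64(561.9), np.float64(383.5), 490, -94.9) shift [ 0.0005 -0.0003  0.0846] roll 0.11 | yaw now -94.8 dist 85
```

View pics/s10.png

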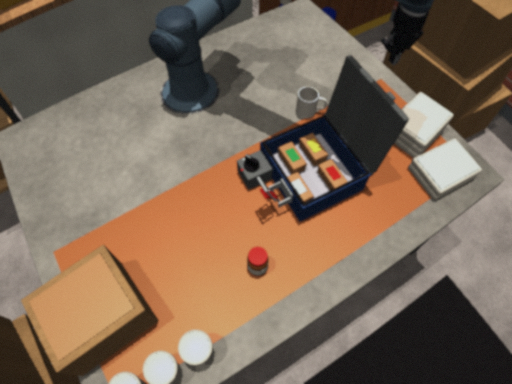

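Emit:
apply_moves([
  [[0,0,0.03],0],
  [[0,0,0.065],0],
  [[0,0,0.085],0],
  [[0,0,0.085],0],
  [[0.01,0,0.085],0],
  [[0.02,0,0.085],0],
  [[0.03,0,0.085],0],
  [[0.035,0,0.085],0],
])

```text
clock: 34.2
tcp_pos: [558.6, 347.5, 494.9]
eef_rot: [[-0.085, -0.996, 0.004], [-0.996, 0.085, 0.002], [-0.003, -0.003, -1.0]]
contact_force: [0.6, 2.5, 1.1]
grip_width: -0.004
```

Emit:
apply_moves([
  [[0.01,0,0],0],
  [[0.02,0,0],0],
  [[0.03,0,0],0],
  [[0.04,0,0],0],
  [[0.05,0,0],0],
  [[0.06,0,0],0],
])

```text
clock: 34.8
tcp_pos: [553.4, 287.9, 491.9]
eef_rot: [[-0.085, -0.996, -0.001], [-0.996, 0.085, -0.0], [0.0, 0.001, -1.0]]
contact_force: [0.8, 1.9, -1.3]
grip_width: -0.003
```

```bash
cat >> h.py <<'E'
def carpos():
    s=read_state();p=np.array(s['tcp_pos']);print('carrier tool xyz',((p[:2]-C)@ex).round(1),((p[:2]-C)@ey).round(1),p[2].round(1))
def gc(x,y,z,yaw=-94.9):
    p=car(x,y).round(1);go(float(p[0]),float(p[1]),z,yaw)
E
python3 - <<'E'
from h import *
st(); carpos();grab('scene','s11')
E
```

```text
t 34.8 p [553.4 287.9 491.9] yaw -94.9 z [-0.001 -0.    -1.   ] F [ 0.8  1.9 -1.3] grip -0.003 q [ 0.3   0.13  1.53 -0.    1.48  1.95]
carrier tool xyz 119.0 15.3 491.9
```

View pics/s11.png

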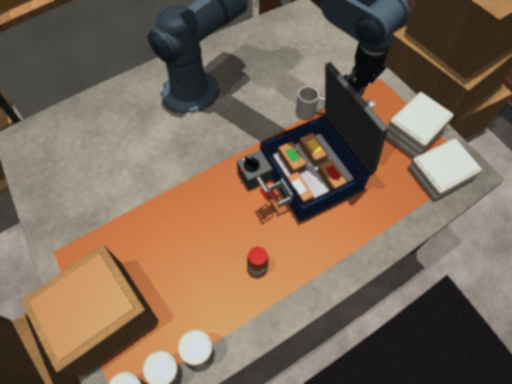

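Emit:
apply_moves([
  [[0.017,0,0.003],0],
  [[0.034,0,0.008],0],
  [[0.052,0,0.014],0],
  [[0.07,0,0.021],0],
  [[0.087,0,0.03],0],
  [[0.102,0,0.04],0],
  [[0.118,0,0.052],0],
  [[0.131,0,0.063],0],
])

```text
clock: 35.65
tcp_pos: [542.2, 156.7, 428.0]
eef_rot: [[-0.085, -0.996, -0.001], [-0.996, 0.085, -0.0], [0.0, 0.001, -1.0]]
contact_force: [-0.4, 0.8, 1.5]
grip_width: 0.001
```

Run:
```python
from h import *
st(); carpos();grab('scene','s12')
```

```text
t 35.65 p [542.2 156.7 428. ] yaw -94.9 z [-0.001 -0.    -1.   ] F [-0.4  0.8  1.5] grip 0.001 q [ 0.08  0.03  1.76 -0.    1.36  1.74]
carrier tool xyz -12.6 15.2 428.0
```

View pics/s12.png

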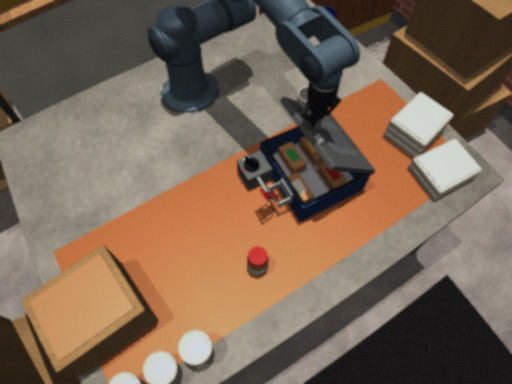

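Emit:
apply_moves([
  [[0.013,0,0.013],0],
  [[0.024,0,0.028],0],
  [[0.034,0,0.044],0],
  [[0.043,0,0.06],0],
  [[0.05,0,0.078],0],
  [[0.056,0,0.094],0],
  [[0.06,0,0.108],0],
  [[0.061,0,0.116],0],
])

```text
clock: 36.5
tcp_pos: [536.8, 96.9, 311.4]
eef_rot: [[-0.085, -0.996, -0.003], [-0.996, 0.085, -0.0], [0.0, 0.003, -1.0]]
contact_force: [-1.7, -0.6, -0.1]
grip_width: 0.001
```

Emit:
apply_moves([
  [[0,0,0.004],0],
  [[0,0,0.008],0],
  [[0,0,0.011],0],
  [[0,0,0.011],0],
])

```text
clock: 36.9
tcp_pos: [537.4, 97.6, 302.6]
eef_rot: [[-0.084, -0.996, 0.0], [-0.996, 0.084, 0.0], [-0.0, -0.0, -1.0]]
contact_force: [-0.6, 0.2, -0.2]
grip_width: 0.003
```

Run:
```python
from h import *
st(); carpos();grab('scene','s13')
```

```text
t 36.9 p [537.4  97.6 302.6] yaw -94.8 z [ 0.  0. -1.] F [-0.6  0.2 -0.2] grip 0.003 q [-0.03  0.12  1.9   0.    1.12  1.63]
carrier tool xyz -71.9 15.0 302.6
```

View pics/s13.png

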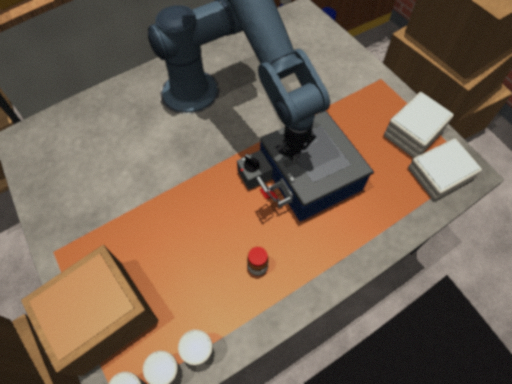

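Emit:
apply_moves([
  [[0,0,0.002],0],
  [[0,0,0.004],0],
  [[0,0,0.004],0],
])

```text
clock: 37.25
tcp_pos: [537.6, 97.4, 299.8]
eef_rot: [[-0.084, -0.996, 0.001], [-0.996, 0.084, -0.001], [0.0, -0.001, -1.0]]
contact_force: [-3.4, -1.2, 6.7]
grip_width: -0.0
```

Emit:
apply_moves([
  [[0,0,0.002],0],
  [[0,0,0.003],0],
  [[0,0,0.003],0],
])

```text
clock: 37.55
tcp_pos: [537.8, 97.4, 298.2]
eef_rot: [[-0.084, -0.996, 0.0], [-0.996, 0.084, -0.001], [0.001, -0.0, -1.0]]
contact_force: [-7.2, -1.8, 16.0]
grip_width: -0.0
```

Emit:
apply_moves([
  [[0,0,-0.03],-8],
  [[0,0,-0.07],-16],
  [[0.02,0,-0.11],-24],
  [[0.03,0,-0.15],-32],
  [[0.04,0,-0.15],-40],
  [[0.04,0,-0.15],-48],
  [[0.04,0,-0.15],-56],
  [[0.04,0,-0.15],-64],
])

```text
clock: 38.35
tcp_pos: [533.8, 57.6, 445.5]
eef_rot: [[0.861, -0.508, 0.0], [-0.508, -0.861, 0.0], [0.0, -0.0, -1.0]]
contact_force: [-0.2, 0.2, -1.4]
grip_width: 0.002
```

Emit:
apply_moves([
  [[0,0,0],-8],
  [[0,0,0],-16],
  [[0,0,0],-24],
  [[0,0,0],-26],
  [[0,0,0],-26],
])

```text
clock: 38.85
tcp_pos: [533.9, 57.7, 445.5]
eef_rot: [[0.996, -0.085, 0.0], [-0.085, -0.996, 0.0], [0.0, -0.0, -1.0]]
contact_force: [0.2, -0.5, -0.2]
grip_width: -0.002
```

Run:
```python
from h import *
st(); carpos();grab('wrist','w14')
for n in ('wrist','scene','top'):
    f=grab(n); 
    if n!='wrist': grab(n,n+'14')
    P=cloud(f);Q=P.copy();Q[...,0]=(P[...,:2]-C)@ex;Q[...,1]=(P[...,:2]-C)@ey
    # lid plane
    m=(abs(Q[...,0]-20)<90)&(Q[...,1]>-110)&(Q[...,1]<-20)&(abs(Q[...,2]-130)<25)
    q=Q[m]; 
    if len(q)>50: print(n,'lid', np.linalg.lstsq(np.c_[q[:,0],np.ones(len(q))],q[:,2],rcond=None)[0].round(4),len(q))
    m=(Q[...,0]>-260)&(Q[...,0]<-125)&(abs(Q[...,1]+45)<45)&(Q[...,2]>60)&(Q[...,2]<230)
    q=Q[m]; rgb=f['image'][m].astype(int)
    red=(rgb[:,0]>1.8*rgb[:,1])&(rgb[:,0]>60)
    for z in range(60,220,15):
        k=(q[:,2]>z)&(q[:,2]<=z+15)
        if k.sum()>3: print(n,z,k.sum(),'x',np.percentile(q[k,0],[5,50,95]).round(),'y',np.percentile(q[k,1],[5,95]).round(),'red',red[k].sum(), (np.percentile(q[k&red,0],[5,95]).round() if (k&red).sum()>2 else ''))
    m=(abs(Q[...,0]+105)<40)&(abs(Q[...,1]+45)<25)&(Q[...,2]>133)&(Q[...,2]<150)
    if m.sum()>3: print(n,'lug',m.sum(),np.percentile(Q[m],[5,50,95],axis=0).round(1).tolist())
```

```text
t 38.85 p [533.9  57.7 445.5] yaw -4.9 z [ 0.  0. -1.] F [ 0.2 -0.5 -0.2] grip -0.002 q [-0.1  -0.05  1.8   0.    1.39 -0.02]
carrier tool xyz -112.0 15.1 445.5
wrist lid [-3.030000e-02  1.262476e+02] 12863
wrist 60 311 x [-167. -163. -149.] y [-72. -10.] red 90 [-167. -163.]
wrist 75 515 x [-179. -171. -143.] y [-75. -12.] red 269 [-179. -167.]
wrist 90 387 x [-191. -184. -179.] y [-65. -20.] red 300 [-191. -179.]
wrist 105 499 x [-203. -197. -185.] y [-65. -21.] red 399 [-203. -192.]
wrist 120 242 x [-210. -204. -190.] y [-67. -20.] red 151 [-211. -203.]
wrist 135 23 x [-197. -195. -194.] y [-68. -63.] red 0 
wrist lug 233 [[-120.5, -54.5, 136.8], [-116.2, -42.7, 142.8], [-113.1, -30.3, 144.1]]
scene lid [-3.600000e-02  1.278582e+02] 1447
scene 60 109 x [-170. -150. -128.] y [-78. -14.] red 6 [-166. -163.]
scene 75 112 x [-178. -144. -125.] y [-77. -12.] red 19 [-179. -167.]
scene 90 57 x [-185. -128. -125.] y [-74. -15.] red 6 [-190. -178.]
scene 105 31 x [-210. -198. -126.] y [-70. -23.] red 15 [-211. -197.]
scene 120 48 x [-213. -207. -125.] y [-70. -22.] red 32 [-213. -204.]
sc
[... 192 characters left out ...]
211.] y [-68. -21.] red 0 
scene lug 48 [[-123.3, -58.1, 133.1], [-119.1, -44.7, 141.5], [-86.8, -26.1, 146.8]]
top lid [-4.590000e-02  1.273262e+02] 750
top 60 44 x [-172. -167. -157.] y [-74. -11.] red 7 [-169. -165.]
top 75 64 x [-182. -173. -154.] y [-74. -12.] red 35 [-181. -167.]
top 90 42 x [-194. -187. -181.] y [-65. -30.] red 32 [-194. -182.]
top 105 41 x [-206. -199. -187.] y [-64. -20.] red 30 [-207. -195.]
top 120 22 x [-210. -205. -192.] y [-68. -20.] red 7 [-208. -204.]
top 135 7 x [-204. -200. -197.] y [-66. -20.] red 0 
top 150 7 x [-208. -206. -203.] y [-69. -21.] red 0 
top 165 8 x [-214. -211. -208.] y [-67. -20.] red 0 
top 180 44 x [-219. -216. -212.] y [-66. -21.] red 0
```

View pics/w14.png

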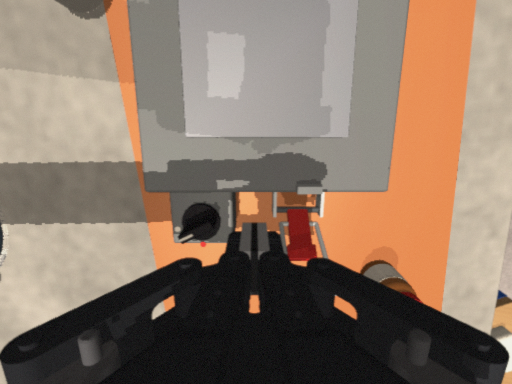

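Emit:
apply_moves([
  [[0.02,0.04,0],0],
  [[0.04,0.085,0],0],
  [[0.06,0.125,0],0],
  [[0.06,0.133,0.01],0],
  [[0.06,0.133,0.05],0],
  [[0.06,0.133,0.09],0],
  [[0.06,0.133,0.106],0],
  [[0.06,0.133,0.106],0],
])

```text
clock: 39.95
tcp_pos: [581.5, -79.3, 336.4]
eef_rot: [[0.996, -0.084, -0.006], [-0.084, -0.996, 0.002], [-0.006, -0.002, -1.0]]
contact_force: [0.2, -0.0, -0.4]
grip_width: -0.001
```

Run:
```python
from h import *
st(); carpos();gc(-155,-45,338,-4.9)
```

```text
t 39.95 p [581.5 -79.3 336.4] yaw -4.8 z [-0.006  0.002 -1.   ] F [ 0.2 -0.  -0.4] grip -0.001 q [-0.33  0.17  1.77  0.    1.2  -0.24]
carrier tool xyz -244.4 -44.0 336.4
go (590.1, 9.7, 338, -4.9) shift [ 0.0011 -0.0894 -0.0014] roll 0.07 | yaw now -4.8 dist 89
```

Emit:
apply_moves([
  [[0.001,-0.012,0],0],
  [[0.001,-0.024,0],0],
  [[0.001,-0.036,0],0],
  [[0.001,-0.048,0],0],
  [[0.001,-0.06,0],0],
  [[0.001,-0.072,0],0],
  [[0.001,-0.084,0],0],
  [[0.001,-0.092,0],0],
])

```text
clock: 40.75
tcp_pos: [591.3, 12.8, 339.4]
eef_rot: [[0.996, -0.084, -0.0], [-0.084, -0.996, 0.0], [-0.0, -0.0, -1.0]]
contact_force: [0.5, -0.4, 1.1]
grip_width: -0.002
```

Run:
```python
from h import *
st(); carpos();grab('wrist','w15');g=grab('top','t15')
cv2.imwrite('pics/t15c.png',cv2.resize(g['image'][130:240,180:300],None,fx=5,fy=5)[:,:,::-1])
```

```text
t 40.75 p [591.3  12.8 339.4] yaw -4.8 z [-0.  0. -1.] F [ 0.5 -0.4  1.1] grip -0.002 q [-0.17  0.18  1.76  0.    1.2  -0.09]
carrier tool xyz -151.8 -45.9 339.4
```

View pics/w15.png

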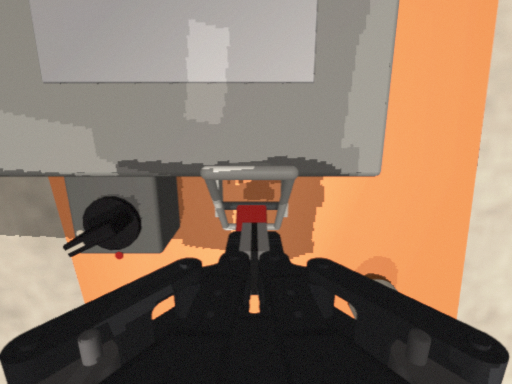

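Emit:
apply_moves([
  [[0,0,0],0],
  [[0,0,0],0],
  [[0,0,0],0],
])

```text
clock: 41.15
tcp_pos: [591.3, 11.1, 339.5]
eef_rot: [[0.996, -0.085, -0.0], [-0.085, -0.996, -0.0], [-0.0, 0.0, -1.0]]
contact_force: [0.0, -0.7, -0.4]
grip_width: -0.001
```

Run:
```python
from h import *
st(); carpos();g=grab('wrist','w16')
P=cloud(g);Q=P.copy();Q[...,0]=(P[...,:2]-C)@ex;Q[...,1]=(P[...,:2]-C)@ey
m=(abs(Q[...,0]+110)<40)&(abs(Q[...,1]+45)<25)&(Q[...,2]>132.5)&(Q[...,2]<240)
print(m.sum(),np.percentile(Q[m],[5,25,50,75,95],axis=0).round(1).tolist())
```

```text
t 41.15 p [591.3  11.1 339.5] yaw -4.9 z [-0. -0. -1.] F [ 0.  -0.7 -0.4] grip -0.001 q [-0.17  0.18  1.76 -0.    1.2  -0.09]
carrier tool xyz -153.5 -46.0 339.5
7862 [[-146.7, -66.8, 134.8], [-142.6, -54.3, 180.2], [-141.2, -44.5, 213.0], [-136.1, -35.7, 223.1], [-88.0, -22.7, 238.4]]
```

View pics/w16.png

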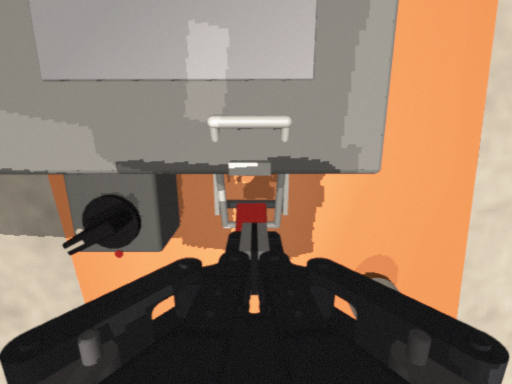

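Emit:
apply_moves([
  [[0,0.0115,0.026],0],
  [[0,0.0165,0.044],0],
  [[0,0.0245,0.048],0],
  [[0,0.0315,0.052],0],
  [[0,0.0375,0.056],0],
  [[0,0.0425,0.061],0],
  [[0,0.0475,0.067],0],
  [[0,0.0515,0.073],0],
])

```text
clock: 42.0
tcp_pos: [587.3, -40.3, 266.9]
eef_rot: [[0.996, -0.085, 0.002], [-0.085, -0.996, -0.001], [0.002, 0.001, -1.0]]
contact_force: [1.0, -0.2, 0.8]
grip_width: 0.004
```

Run:
```python
from h import *
st(); carpos();g=grab('wrist','w17')
```

```text
t 42.0 p [587.3 -40.3 266.9] yaw -4.8 z [ 0.002 -0.001 -1.   ] F [ 1.  -0.2  0.8] grip 0.004 q [-0.26  0.27  1.81 -0.    1.07 -0.18]
carrier tool xyz -205.1 -46.5 266.9
```

View pics/w17.png

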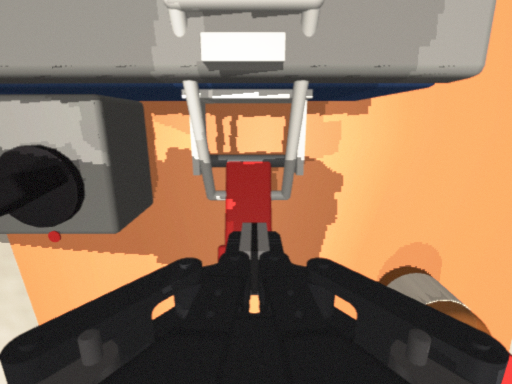

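Emit:
apply_moves([
  [[0,0.006,0.0115],0],
  [[0,0.012,0.0215],0],
  [[0,0.017,0.0275],0],
  [[0,0.021,0.0335],0],
  [[0,0.021,0.0395],0],
  [[0,0.02,0.0455],0],
  [[0,0.0175,0.0525],0],
  [[0,0.015,0.0585],0],
])

```text
clock: 42.85
tcp_pos: [585.9, -54.8, 207.9]
eef_rot: [[0.996, -0.084, 0.001], [-0.084, -0.996, -0.001], [0.001, 0.001, -1.0]]
contact_force: [0.3, -0.9, 3.1]
grip_width: -0.007
```

Run:
```python
from h import *
st(); carpos();g=grab('wrist','w18')
```

```text
t 42.85 p [585.9 -54.8 207.9] yaw -4.8 z [ 0.001 -0.001 -1.   ] F [ 0.3 -0.9  3.1] grip -0.007 q [-0.29  0.36  1.82 -0.    0.96 -0.2 ]
carrier tool xyz -219.6 -46.3 207.9
```

View pics/w18.png

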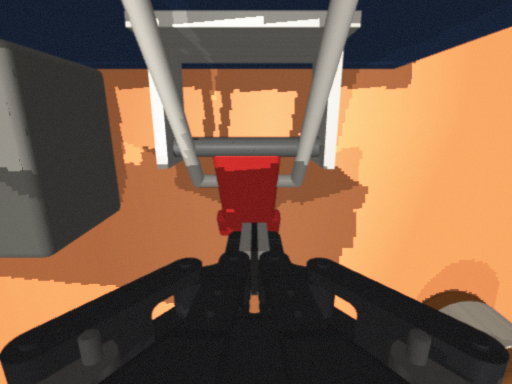

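Emit:
apply_moves([
  [[0,-0.003,0.005],0],
  [[0,-0.006,0.009],0],
  [[0,-0.008,0.011],0],
  [[0,-0.01,0.0125],0],
  [[0,-0.01,0.0125],0],
])

```text
clock: 43.4
tcp_pos: [586.7, -46.3, 197.0]
eef_rot: [[0.997, -0.082, -0.002], [-0.082, -0.997, -0.005], [-0.002, 0.005, -1.0]]
contact_force: [-7.7, -10.6, 13.4]
grip_width: 0.001
```

Run:
```python
from h import *
st(); carpos();g=grab('wrist','w19')
```

```text
t 43.4 p [586.7 -46.3 197. ] yaw -4.7 z [-0.002 -0.005 -1.   ] F [ -7.7 -10.6  13.4] grip 0.001 q [-0.27  0.38  1.82 -0.01  0.95 -0.18]
carrier tool xyz -211.1 -46.4 197.0
```

Emit:
apply_moves([
  [[0,-0.0015,0.001],0],
  [[0,-0.003,0.002],0],
  [[0,-0.003,0.002],0],
  [[0,-0.003,0.002],0],
])

```text
clock: 43.85
tcp_pos: [587.2, -45.2, 196.7]
eef_rot: [[0.997, -0.082, -0.003], [-0.082, -0.997, -0.009], [-0.002, 0.01, -1.0]]
contact_force: [-14.9, -19.3, 24.4]
grip_width: 0.001
```

Run:
```python
from h import *
st(); carpos();g=grab('wrist','w19')
```

```text
t 43.85 p [587.2 -45.2 196.7] yaw -4.7 z [-0.003 -0.009 -1.   ] F [-14.9 -19.3  24.4] grip 0.001 q [-0.27  0.38  1.82 -0.01  0.95 -0.18]
carrier tool xyz -210.0 -46.8 196.7
```

View pics/w19.png

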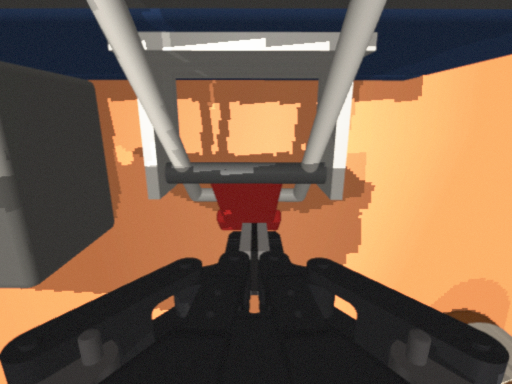

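Emit:
apply_moves([
  [[0,0.008,-0.004],0],
  [[0,0.02,-0.012],0],
  [[0,0.03,-0.03],0],
  [[0,0.03,-0.07],0],
  [[0,0.03,-0.12],0],
  [[0,0.02,-0.17],0],
  [[0,0.0,-0.21],0],
  [[0,0,-0.21],0],
])

```text
clock: 44.7
tcp_pos: [588.0, -40.5, 411.1]
eef_rot: [[0.997, -0.082, 0.013], [-0.082, -0.997, -0.002], [0.013, 0.001, -1.0]]
contact_force: [0.1, -0.2, -0.0]
grip_width: -0.002
```

Run:
```python
from h import *
st(); carpos();f=grab('wrist','w20');g=grab('scene','s20')
cv2.imwrite('pics/s20c.png',cv2.resize(g['image'][100:240,220:400],None,fx=4,fy=4,interpolation=cv2.INTER_CUBIC)[:,:,::-1])
for n,f in (('wrist',f),('scene',g)):
    P=cloud(f);Q=P.copy();Q[...,0]=(P[...,:2]-C)@ex;Q[...,1]=(P[...,:2]-C)@ey
    m=(abs(Q[...,0]-20)<90)&(Q[...,1]>-110)&(Q[...,1]<-20)&(abs(Q[...,2]-130)<25)
    q=Q[m]
    if len(q)>50: print(n,'lid', np.linalg.lstsq(np.c_[q[:,0],np.ones(len(q))],q[:,2],rcond=None)[0].round(4),len(q))
    m=(abs(Q[...,0]+105)<40)&(abs(Q[...,1]+45)<28)&(Q[...,2]>128)&(Q[...,2]<150)
    if m.sum()>3: print(n,'lug/bar',m.sum(),np.percentile(Q[m],[5,50,95],axis=0).round(1).tolist())
    m=(Q[...,0]>-260)&(Q[...,0]<-125)&(abs(Q[...,1]+45)<20)&(Q[...,2]>10)&(Q[...,2]<230)
    rgb=f['image'].astype(int); m&=(rgb[...,0]>2*rgb[...,1])&(rgb[...,0]>60)&(rgb[...,1]<60)
    q=Q[m]
    for z in range(10,130,10):
        k=(q[:,2]>z)&(q[:,2]<=z+10)
        if k.sum()>3: print(n,z,k.sum(),np.percentile(q[k,0],[5,50,95]).round())
```

```text
t 44.7 p [588.  -40.5 411.1] yaw -4.7 z [ 0.013 -0.002 -1.   ] F [ 0.1 -0.2 -0. ] grip -0.002 q [-0.26  0.1   1.71  0.    1.32 -0.18]
carrier tool xyz -205.2 -47.2 411.1
wrist lid [3.530000e-02 1.244469e+02] 3808
wrist lug/bar 722 [[-121.9, -63.2, 128.3], [-113.2, -43.1, 130.1], [-108.3, -22.2, 136.7]]
wrist 10 53 [-210. -208. -206.]
wrist 20 131 [-205. -201. -196.]
wrist 30 100 [-198. -194. -191.]
wrist 40 115 [-190. -186. -182.]
wrist 50 114 [-182. -178. -175.]
wrist 60 115 [-174. -171. -168.]
scene lid [-4.100000e-03  1.243114e+02] 1478
scene lug/bar 64 [[-123.3, -67.5, 128.4], [-115.3, -46.3, 132.6], [-95.6, -24.5, 139.3]]
scene 10 21 [-212. -209. -206.]
scene 20 34 [-207. -203. -199.]
scene 30 24 [-201. -197. -192.]
scene 40 32 [-194. -189. -183.]
scene 50 22 [-185. -180. -176.]
scene 60 26 [-179. -173. -169.]
```

View pics/w20.png

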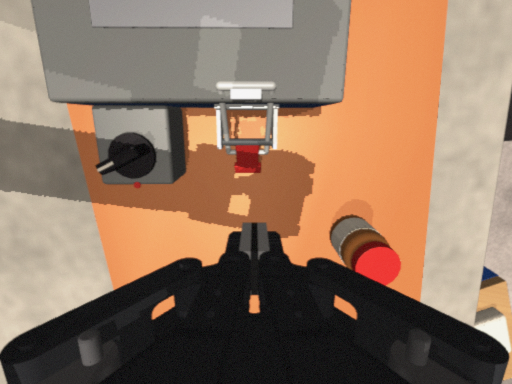

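View pics/s20c.png

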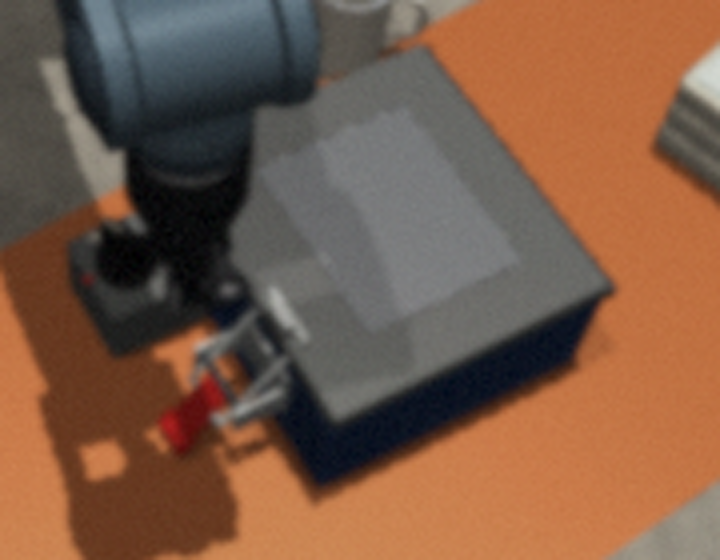

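```bash
cat >> h.py <<'E'
def knob(f):
    P=cloud(f)
    m=((P[...,2]>100)&(P[...,2]<122)&(abs(P[...,0]-457)<40)&(abs(P[...,1]+5)<40)).astype(np.uint8)
    n,l,s_,ce=cv2.connectedComponentsWithStats(m)
    if n<2: return print('none')
    i=1+np.argmax(s_[1:,4]); cs,_=cv2.findContours((l==i).astype(np.uint8),cv2.RETR_EXTERNAL,cv2.CHAIN_APPROX_NONE)
    w=onz(f,max(cs,key=len).reshape(-1,2),112)[:,:2].astype(np.float32);rc=cv2.minAreaRect(w)
    q=P[l==i][:,:2];mu=q.mean(0);v=np.linalg.svd(q-mu,full_matrices=False)[2][0]
    print('knob px',ce[i].round(1),s_[i,4],'rect',np.round(rc[0],1),np.round(rc[1],1),round(rc[2],1),'pca',mu.round(1),np.degrees(np.arctan2(v[1],v[0])).round(1),'z',np.median(P[l==i][:,2]).round(1))
E
python3 - <<'E'
from h import *
for n in('wrist','top'): knob(grab(n))
E
```

```text
knob px [121.  159.6] 636 rect [461.  -3.] [50.  12.5] 21.5 pca [460.1  -3.1] -158.2 z 110.8
none
```

Run:
```python
from h import *
st();go(459,-4,350,-69.5)
```

```text
t 44.9 p [586.2 -41.8 401.4] yaw -4.8 z [-0.004  0.001 -1.   ] F [-0.5 -0.3  0.1] grip -0.0 q [-0.26  0.1   1.72  0.    1.32 -0.18]
go (459, -4, 350, -69.5) shift [-0.1298 -0.0269  0.0518] roll 64.65 | yaw now -4.8 dist 142
```

Emit:
apply_moves([
  [[-0.02,-0.004,0],8],
  [[-0.04,-0.008,0.005],16],
  [[-0.06,-0.012,0.01],24],
  [[-0.08,-0.016,0.02],32],
  [[-0.1,-0.02,0.03],40],
  [[-0.12,-0.024,0.04],48],
  [[-0.13,-0.027,0.052],56],
  [[-0.13,-0.027,0.052],64.5],
], hand=0.045)

```text
clock: 45.7
tcp_pos: [457.2, -3.4, 347.1]
eef_rot: [[0.347, -0.938, -0.008], [-0.938, -0.347, 0.002], [-0.005, 0.007, -1.0]]
contact_force: [0.1, 0.1, 0.1]
grip_width: 0.522
```

Emit:
apply_moves([
  [[0,0,0],0],
  [[0,0,0],0],
  [[0,0,0],0],
  [[0,0,0],0],
])

```text
clock: 46.1
tcp_pos: [459.6, -4.0, 351.4]
eef_rot: [[0.354, -0.935, -0.0], [-0.935, -0.354, 0.0], [-0.0, 0.0, -1.0]]
contact_force: [1.1, 0.1, 0.2]
grip_width: 0.527
```

Run:
```python
from h import *
st();f=grab('wrist','w21');knob(f);knob(grab('scene'))
# disc: black circle region at z~78
```

```text
t 46.1 p [459.6  -4.  351.4] yaw -69.3 z [-0.  0. -1.] F [1.1 0.1 0.2] grip 0.527 q [-0.26 -0.16  2.08  0.    1.22  0.95]
knob px [252.1 203.1] 808 rect [458.7  -2.7] [46.8 11.4] 21.1 pca [459.1  -2.7] -158.4 z 110.9
knob px [251.5 159.6] 77 rect [461.4  -7.5] [48.1 19.2] 21.8 pca [460.5  -6.1] 22.9 z 111.4
```

View pics/w21.png

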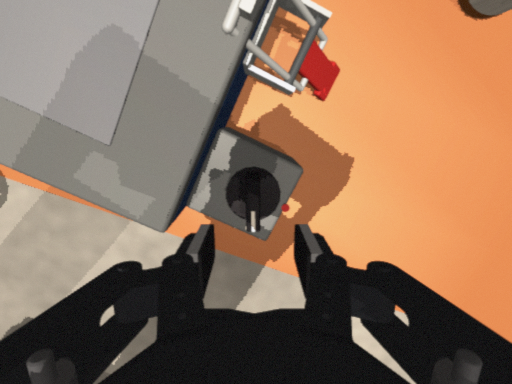

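Emit:
apply_moves([
  [[0,0,0.025],-0.5],
  [[0,0,0.05],-0.5],
  [[0,0,0.07],-0.5],
  [[0,0,0.085],-0.5],
  [[0,0,0.092],-0.5],
  [[0,0,0.092],-0.5],
  [[0,0,0.092],-0.5],
])

```text
clock: 46.9
tcp_pos: [459.9, -3.9, 260.2]
eef_rot: [[0.361, -0.933, 0.001], [-0.933, -0.361, -0.0], [0.001, -0.001, -1.0]]
contact_force: [-0.0, 0.8, 0.6]
grip_width: 0.529
```

Emit:
apply_moves([
  [[0,0,0],0],
  [[0,0,0],0],
  [[0,0,0],0],
  [[0,0,0],0],
  [[0,0,0],0],
  [[0,0,0],0],
  [[0,0,0],0],
  [[0,0,0],0],
], hand=0.0, grip_force=40)

```text
clock: 47.7
tcp_pos: [459.7, -3.3, 260.5]
eef_rot: [[0.361, -0.933, 0.0], [-0.933, -0.361, 0.002], [-0.002, -0.001, -1.0]]
contact_force: [-2.0, 4.8, 5.3]
grip_width: 0.131
```

Run:
```python
from h import *
st();print(read_state()['moment'])
```

```text
t 47.7 p [459.7  -3.3 260.5] yaw -68.9 z [ 0.     0.002 -1.   ] F [-2.   4.8  5.3] grip 0.131 q [-0.25 -0.01  2.13  0.    1.02  0.95]
[ 0.79755449  0.33086231 -0.00276855]
```

Emit:
apply_moves([
  [[0,0,0],5],
  [[0,0,0],11],
  [[0,0,0],17],
  [[0,0,0],23],
  [[0,0,0],29],
  [[0,0,0],35],
  [[0,0,0],41],
  [[0,0,0],47],
])

```text
clock: 48.5
tcp_pos: [459.7, -4.6, 260.5]
eef_rot: [[-0.439, -0.899, -0.0], [-0.899, 0.439, -0.003], [0.003, -0.001, -1.0]]
contact_force: [-3.9, -6.1, 5.4]
grip_width: 0.13
```

Run:
```python
from h import *
st();print(read_state()['moment'])
```

```text
t 48.5 p [459.7  -4.6 260.5] yaw -116.0 z [-0.    -0.003 -1.   ] F [-3.9 -6.1  5.4] grip 0.13 q [-0.26 -0.01  2.13 -0.    1.02  1.77]
[-1.15070746  0.80108909  0.07876998]
```

Emit:
apply_moves([
  [[0,0,0],5],
  [[0,0,0],10],
  [[0,0,0],14],
  [[0,0,0],17],
  [[0,0,0],17],
  [[0,0,0],17],
])

```text
clock: 49.1
tcp_pos: [459.4, -5.0, 260.5]
eef_rot: [[-0.679, -0.734, -0.002], [-0.734, 0.679, -0.005], [0.005, -0.002, -1.0]]
contact_force: [-6.7, -9.5, 6.3]
grip_width: 0.134
```

Run:
```python
from h import *
st();print(read_state()['moment']);grab('wrist','w22')
```

```text
t 49.1 p [459.4  -5.  260.5] yaw -132.7 z [-0.002 -0.005 -1.   ] F [-6.7 -9.5  6.3] grip 0.134 q [-0.26 -0.01  2.13 -0.01  1.03  2.06]
[-1.54216584  1.12583833  0.09079616]
```

View pics/w22.png

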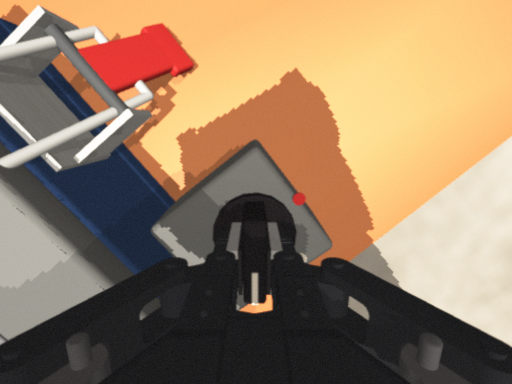

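Emit:
apply_moves([
  [[0,0,0],2.5],
  [[0,0,0],2.5],
  [[0,0,0],2.5],
])

```text
clock: 49.45
tcp_pos: [459.4, -5.1, 260.5]
eef_rot: [[-0.71, -0.704, -0.002], [-0.704, 0.71, -0.005], [0.005, -0.002, -1.0]]
contact_force: [-6.3, -9.7, 5.9]
grip_width: 0.134
```

Emit:
apply_moves([
  [[0,0,0],0],
  [[0,0,0],0],
  [[0,0,0],0],
  [[0,0,0],0],
  [[0,0,-0.02],0],
  [[0,0,-0.05],0],
  [[0,0,-0.09],0],
  [[0,0,-0.09],0],
], hand=0.045)

```text
clock: 50.25
tcp_pos: [461.2, -4.0, 355.2]
eef_rot: [[-0.711, -0.703, 0.011], [-0.703, 0.711, -0.003], [-0.006, -0.009, -1.0]]
contact_force: [0.3, -0.2, -0.6]
grip_width: 0.53
```

Emit:
apply_moves([
  [[0,0,0],0],
  [[0,0,0],0],
  [[0,0,0],0],
  [[0,0,0],0],
])

```text
clock: 50.65
tcp_pos: [459.1, -3.7, 348.2]
eef_rot: [[-0.711, -0.703, -0.002], [-0.703, 0.711, 0.001], [0.001, 0.002, -1.0]]
contact_force: [0.4, 0.2, 0.6]
grip_width: 0.526
```

Run:
```python
from h import *
st();f=grab('wrist','w23');knob(f)
```

```text
t 50.65 p [459.1  -3.7 348.2] yaw -135.3 z [-0.002  0.001 -1.   ] F [0.4 0.2 0.6] grip 0.526 q [-0.26 -0.16  2.08  0.    1.22  2.11]
knob px [255.1 202.5] 871 rect [458.7  -4.8] [12.6 47.1] 66.1 pca [458.9  -4.9] 156.4 z 110.9
```

View pics/w23.png

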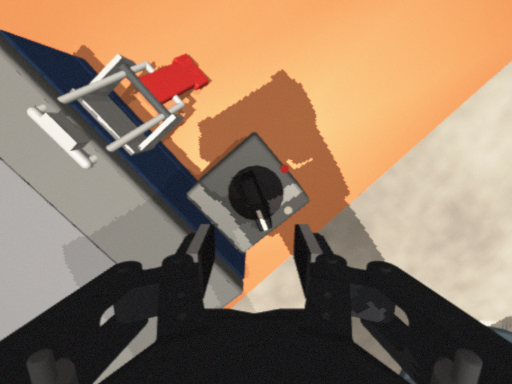

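Emit:
apply_moves([
  [[0,0,0],0],
  [[0,0,0],0],
  [[0,0,0],0],
  [[0,0,0],0],
  [[0,0,0],0],
  [[0,0,0],0],
  [[0,0,0],0],
  [[0,0,0],0],
])

```text
clock: 51.5
tcp_pos: [459.5, -3.8, 349.5]
eef_rot: [[-0.711, -0.703, 0.0], [-0.703, 0.711, 0.0], [-0.0, 0.0, -1.0]]
contact_force: [0.8, -0.9, -0.3]
grip_width: 0.529
```

Run:
```python
from h import *
st();f=grab('wrist');knob(f)
P=cloud(f);Q=(P[...,:2]-C)
hsv=cv2.cvtColor(f['image'],cv2.COLOR_RGB2HSV);rgb=f['image'].astype(int)
near=(abs(P[...,0]-455)<60)&(abs(P[...,1]+5)<60)&(abs(P[...,2]-71)<6)
for nme,m in(('red',(rgb[...,0]>2.2*rgb[...,1])&(rgb[...,0]>80)),('white',(rgb.min(-1)>140))):
    k=m&near
    if k.sum(): c=np.argwhere(k)[:,::-1].mean(0);w=onz(f,[c],71)[0];print(nme,k.sum(),c.round(1),w.round(1),'ang from knob',np.degrees(np.arctan2(w[1]+4.5,w[0]-459)).round(1))
# pod outline
m=near&(abs(P[...,2]-70)<3); q=P[m]; a=np.c_[(q[:,:2]-C)@ex,(q[:,:2]-C)@ey]; print(np.percentile(a,[1,99],axis=0)); print('knob in carrier',((np.array([459,-4.7])-C)@ex),((np.array([459,-4.7])-C)@ey))
```

```text
t 51.5 p [459.5  -3.8 349.5] yaw -135.3 z [ 0.  0. -1.] F [ 0.8 -0.9 -0.3] grip 0.529 q [-0.26 -0.16  2.08  0.    1.22  2.11]
knob px [255.6 203.1] 853 rect [458.7  -4.9] [12.5 47.1] 66.4 pca [458.9  -4.8] 156.4 z 110.9
red 53 [284.4 168.8] [454.7 -38.7  71. ] ang from knob -97.2
white 1279 [234.5 213. ] [457.6  25.5  71. ] ang from knob 92.7
[[-213.51526969   44.45916018]
 [-124.31375366  126.73674657]]
knob in carrier -180.5678165043376 84.3848543451718
```

Emit:
apply_moves([
  [[0,0,0],-7],
  [[0,0,0],-14],
  [[0,0,0],-21.7],
  [[0,0,0.02],-21.7],
  [[0,0,0.05],-21.7],
  [[0,0,0.075],-21.7],
  [[0,0,0.089],-21.7],
  [[0,0,0.091],-21.7],
])

```text
clock: 52.35
tcp_pos: [458.6, -3.6, 256.5]
eef_rot: [[-0.401, -0.916, -0.004], [-0.916, 0.401, 0.001], [0.001, 0.004, -1.0]]
contact_force: [0.4, 0.3, 0.4]
grip_width: 0.527
```

Run:
```python
from h import *
st();go(458.8,-4.8,258.5,-113.6)
```

```text
t 52.35 p [458.6  -3.6 256.5] yaw -113.7 z [-0.004  0.001 -1.   ] F [0.4 0.3 0.4] grip 0.527 q [-0.26 -0.01  2.13  0.    1.02  1.73]
go (458.8, -4.8, 258.5, -113.6) shift [ 0.001  -0.0007 -0.002 ] roll -0.05 | yaw now -113.7 dist 2
```

Emit:
apply_moves([
  [[0.001,-0.001,0],0],
  [[0.001,-0.001,0],0],
  [[0.001,-0.001,0],0],
  [[0.001,-0.001,0],0],
  [[0.001,-0.001,0],0],
  [[0.001,-0.001,0],0],
  [[0.001,-0.001,0],0],
  [[0.001,-0.001,0],0],
], hand=0.0, grip_force=80)

```text
clock: 53.15
tcp_pos: [460.6, -5.4, 259.9]
eef_rot: [[-0.401, -0.916, 0.002], [-0.916, 0.401, -0.001], [0.0, -0.002, -1.0]]
contact_force: [-1.4, -1.1, 5.4]
grip_width: 0.127
```

Emit:
apply_moves([
  [[0,0,0],4],
  [[0,0,0],8],
  [[0,0,0],12],
  [[0,0,0],15],
  [[0,0,0],15],
  [[0,0,0],15],
])

```text
clock: 53.75
tcp_pos: [460.4, -6.0, 259.9]
eef_rot: [[-0.624, -0.782, 0.0], [-0.782, 0.624, -0.003], [0.002, -0.002, -1.0]]
contact_force: [-4.9, -6.0, 7.9]
grip_width: 0.122
```

Run:
```python
from h import *
st();print(read_state()['moment'])
```

```text
t 53.75 p [460.4  -6.  259.9] yaw -128.6 z [ 0.    -0.003 -1.   ] F [-4.9 -6.   7.9] grip 0.122 q [-0.26 -0.01  2.13 -0.    1.02  1.99]
[-1.02695564  0.83227815  0.03948073]
```

Emit:
apply_moves([
  [[0,0,0],5],
  [[0,0,0],8],
  [[0,0,0],8],
  [[0,0,0],8],
])

```text
clock: 54.15
tcp_pos: [460.2, -6.2, 259.9]
eef_rot: [[-0.726, -0.688, -0.001], [-0.688, 0.726, -0.004], [0.004, -0.003, -1.0]]
contact_force: [-6.6, -8.1, 9.2]
grip_width: 0.125
```

Run:
```python
from h import *
st();print(read_state()['moment'])
```

```text
t 54.15 p [460.2  -6.2 259.9] yaw -136.6 z [-0.001 -0.004 -1.   ] F [-6.6 -8.1  9.2] grip 0.125 q [-0.26 -0.01  2.13 -0.01  1.02  2.13]
[-1.35276444  1.15185931  0.1246488 ]
```

Emit:
apply_moves([
  [[0,0,0],0],
  [[0,0,0],0],
  [[0,0,0],0],
  [[0,0,0],0],
  [[0,0,-0.02],0],
  [[0,0,-0.05],0],
  [[0,0,-0.09],0],
  [[0,0,-0.09],0],
], hand=0.05)

```text
clock: 54.95
tcp_pos: [461.7, -5.4, 354.2]
eef_rot: [[-0.727, -0.687, 0.011], [-0.687, 0.727, -0.003], [-0.006, -0.009, -1.0]]
contact_force: [0.7, 0.2, 1.5]
grip_width: 0.583
```

Emit:
apply_moves([
  [[0,0,0],0],
  [[0,0,0],0],
  [[0,0,0],0],
  [[0,0,0],0],
  [[0,0,0],0],
])

```text
clock: 55.45
tcp_pos: [459.8, -5.1, 347.7]
eef_rot: [[-0.727, -0.686, -0.001], [-0.686, 0.727, 0.0], [0.001, 0.001, -1.0]]
contact_force: [0.1, 0.7, 0.1]
grip_width: 0.589
```

Run:
```python
from h import *
st();f=grab('wrist','w24');knob(f)
```

```text
t 55.45 p [459.8  -5.1 347.7] yaw -136.7 z [-0.001  0.    -1.   ] F [0.1 0.7 0.1] grip 0.589 q [-0.26 -0.15  2.08  0.    1.22  2.13]
knob px [254.7 204.7] 875 rect [458.6  -5. ] [12.7 47.3] 66.3 pca [458.9  -4.9] 156.4 z 110.9
```

Emit:
apply_moves([
  [[0,0,-0.04],0],
  [[0,0,-0.08],0],
  [[0,0,-0.12],0],
  [[0,0,-0.12],0],
  [[0,0,-0.12],0],
  [[0,0,-0.12],0],
])

```text
clock: 56.1
tcp_pos: [459.7, -5.1, 467.0]
eef_rot: [[-0.727, -0.686, -0.002], [-0.686, 0.727, 0.001], [0.001, 0.002, -1.0]]
contact_force: [0.1, 0.6, -0.2]
grip_width: 0.584
```

Run:
```python
from h import *
st();f=grab('wrist','w25');knob(f);g=grab('scene','s25');t=grab('top','t25')
for n,f in (('wrist',f),('scene',g)):
    P=cloud(f);Q=P.copy();Q[...,0]=(P[...,:2]-C)@ex;Q[...,1]=(P[...,:2]-C)@ey
    m=(abs(Q[...,0]-20)<90)&(Q[...,1]>-110)&(Q[...,1]<-20)&(abs(Q[...,2]-130)<25)
    q=Q[m]
    if len(q)>50: print(n,'lid', np.linalg.lstsq(np.c_[q[:,0],np.ones(len(q))],q[:,2],rcond=None)[0].round(4),len(q))
    rgb=f['image'].astype(int);m=(Q[...,0]>-260)&(Q[...,0]<-125)&(abs(Q[...,1]+45)<20)&(Q[...,2]>10)&(Q[...,2]<130)&(rgb[...,0]>2*rgb[...,1])&(rgb[...,0]>60)&(rgb[...,1]<60)
    q=Q[m];v=np.linalg.svd(q[:,[0,2]]-q[:,[0,2]].mean(0),full_matrices=False)[2][0] if len(q)>5 else None
    print(n,'lever',len(q),v, np.degrees(np.arctan(v[1]/v[0])) if v is not None else '')
```

```text
t 56.1 p [459.7  -5.1 467. ] yaw -136.6 z [-0.002  0.001 -1.   ] F [ 0.1  0.6 -0.2] grip 0.584 q [-0.26 -0.27  1.95  0.    1.46  2.13]
knob px [254.1 175.1] 372 rect [458.5  -4.4] [12.3 46.3] 66.1 pca [458.6  -4.3] 156.4 z 110.9
wrist lid [-5.400000e-03  1.225378e+02] 9962
wrist lever 773 [0.61989649 0.7846836 ] 51.691424167809586
scene lid [-4.300000e-03  1.242407e+02] 1477
scene lever 157 [-0.61267992 -0.79033114] 52.21646798008759
```

View pics/w25.png

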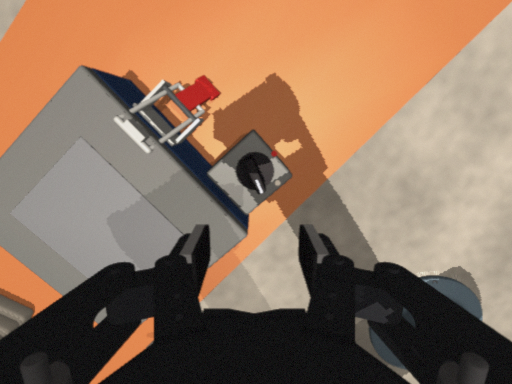

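View pics/s25.png

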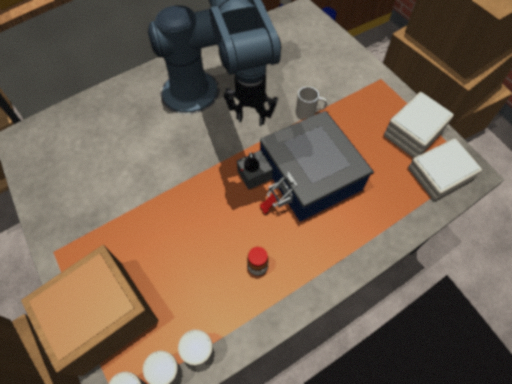

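```bash
python3 -c "
from h import *
print(r.close_job())"
```

```text
the job is handed in; nothing more can be done
None
```

I did the whole job in the order asked and handed it in at about 56 s on the robot's clock; no verdict was reported.

**Meal boxes:** All four (red, yellow, white and green labels) lay flat in the carrier with labels up when I last saw them, just before shutting the lid.

**Lid and latch:** In the last check the lid measured about 0.005 rad and the lever 52° below the horizontal, which is fully down. The bail's bar sat behind the lug on the lid. Jar and mug looked untouched in the last picture.

**Knob:** It stays where it is by itself. It came to rest at the same angle after two releases from farther round, and held there for about 5 s. That is about 0.78 rad past its start. The start angle (0 to 0.2) was not known, so I judge that it clicked on from that repeated resting place, not from a direct reading of 0.9 or more.

**Forces:** Two brief force readings were high:
- **White box:** about 27 N sideways while opening the fingers, probably against the carrier's front wall.
- **Lever:** about 35 N in total, with the shut fingertips, at the end of the press.

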